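Sort the stacked salvage parts into their trays

TASK

Take the stack of salvaged parts apart one piece at a time from the top, and set each piece down (not dropped) before taking the next: motor in the round dish, heat sink in the square tray, drive in the shorter oblong tray, power unit in the longer one. Each must end upright in the middle of its tray, straight with the tray's sides, either way round. Leave the solder reel where it lies.

Things in the scene. Friction and masses are not known exactly. Their poses are not given: they have to be found in the camera images.
- motor_mid (a point): Top of the stack at the start: small round steel can motor standing upright, 32 mm diameter, 26 mm high, flat top with a small brass spot, black band low down; about 90 g. The point is its centre, 13 mm above its underside.
- sink_mid (a point): Second from the top: square aluminium finned heat sink, 46 x 46 mm, 24 mm high, fins upward (run along its x); sides can be gripped as a plain block; about 120 g. The point is its centre, 12 mm above its underside; x and y square to its sides, z up.
- drive_mid (a point): Third from the top: dark steel oblong drive unit with a grey cover, 84 mm long (x) x 52 mm wide (y) x 22 mm high; about 200 g. The point is its centre, 11 mm above its underside.
- psu_mid (a point): Bottom of the stack, flat on the table: bright steel cased power unit, 130 mm long (x) x 60 mm wide (y) x 28 mm high, black terminal strip across the top at one end; about 350 g. The point is its centre, 14 mm above its underside. The four lie loosely on one another, each a few mm and a few degrees off the one below.
- dish_round: Round shallow grey plastic dish, for the motor. Fixed to the table. Origin at the centre of its underside, on the table. Floor 3 mm thick, rim 9 mm above the table, wall 3 mm thick, inside diameter 56 mm.
- tray_square: Square shallow grey plastic tray, for the heat sink. Fixed to the table. Origin at the centre of its underside, on the table; x along its sides. Floor 3 mm thick, rim 9 mm above the table, walls 3 mm thick, inside 70 x 70 mm.
- tray_mid: Shorter of the two oblong shallow grey plastic trays, for the drive. Fixed to the table. Origin at the centre of its underside, on the table; x along its long side. Floor 3 mm thick, rim 9 mm above the table, walls 3 mm thick, inside 108 mm (x) x 76 mm (y).
- tray_long: Longer of the two oblong shallow grey plastic trays, for the power unit. Fixed to the table. Origin at the centre of its underside, on the table; x along its long side. Floor 3 mm thick, rim 9 mm above the table, walls 3 mm thick, inside 154 mm (x) x 84 mm (y).
- reel_mid (a point): Solder reel lying flat on the table, white flanges 54 mm diameter, 28 mm high, loose, about 250 g; to be left where it is. The point is its centre, 14 mm above the table.

How it is judged:
By the outcome, as a careful person would: the job done as asked, in the order asked, and still so for the second after the job is handed in, with the robot touching nothing.
It also fails if it takes over 120 s, if anything falls off the work surface, if the arm or the gripper's body presses on something with over 40 N, if the wrist force passes 120 N, or if a joint passes its speed limit or range.

ROBOT

A 6-joint arm with a two-finger parallel gripper is mounted at the origin on the work surface. World frame = base frame: x ahead of the robot, y to its left, z up, the work surface at z = 0. Lengths are in m, angles in rad, forces in N, time in s.
With the tool pointing down it reaches from about 0.3 to 0.75 m from the base axis. Payload 8.5 kg.
Tool frame: the origin (TCP) lies on the front face of the gripper's body, between the roots of the fingers; the fingertips stand 64 mm ahead of it and the grasp point (between the pads) lies 45 mm ahead of it; y points along the fingers, x is the direction in which the jaws open and shut, and the axes are right-handed (so a half turn about y gives the same grasp; the last joint's range is limited). The gripper opens to 88 mm and grips with 3 to 60 N. Pads are 18 mm wide; open, the fingers measure 123 mm over their backs; the gripper's body (75 mm by 187 mm) begins 45 mm behind the grasp point.
Start: joints at [-1.365, 0.381, 1.297, -0, 1.464, -0.215], TCP at [0.225, -0.502, 0.303] pointing down, gripper open.
Joint ranges: [-3.11, 3.11], [-0.89, 2.33], [0.22, 2.48], [-1.42, 4.56], [0.17, 2.85], [-2.88, 2.88]. Speed limits (rad/s): [2.39, 2.39, 3.14, 3.14, 3.14, 3.14].

INTERFACE

Orientations are given as a unit quaternion [x, y, z, w].
In Python, from plant import ctrl gives the robot as it stands.
- The arm moves only by the tool servo_tool, never from a script. Its argument "targets" is a list of rows, each a list of 3 entries, a list of its own where there are three numbers: the shift along the tool's x, y, z in cm, then the turn, a rotation vector about the tool's x, y, z in rad, then the gripper command: -1 is shut, 1 is fully open, values between are in proportion. A call has 1 to 10 rows; each row is the pose to reach, as a shift and turn from the pose commanded when the call began, along the tool's axes at that moment; what a row does not reach only later rows make up. A row lasts 1/10 s, in which the tool goes at most 50 mm and 8.59 degrees, less where a joint would pass 70% of its speed; a pose out of reach is approached as far as the arm can. A call with a gripper value outside its range is refused whole. The fingers move at their own pace and stop on an object; "squeeze" is the grip in N (left out, the last holds). Time passes only in rows, so rows that repeat a pose let the fingers close. It gives the time, the measured TCP pose, the force and the opening at its end, in the units of the state.
- ctrl.state(): the state, without advancing time (a new reading comes with each control period).
- ctrl.get_image(name): name is "side" or "top" or "wrist"; returns the picture (420x560x3 uint8, blue, green, red); there is no depth.
- ctrl.get_calibration(name): a dict with "fx", "fy", "cx", "cy" (pixels), "D" ([k1, k2, p1, p2, k3] as OpenCV has them; the pictures are not rectified), "cam_to_world" (4x4, takes a point from camera to world coordinates). Camera axes: x right, y up, looking along -z (the intrinsics and any distortion apply to the point x, -y, -z); pixel columns grow to the right and rows downward; lengths in m; the calibration is good to about 2 mm. A picture is of the moment at which its call begins: read the wrist's pose just before it. get_calibration takes no time and is no camera call; for the wrist camera it gives the pose at the moment of the call.
- ctrl.sign_off(): hands the job in, once; it reports no verdict.
The state is a dict: "t": time; "q": joint angles; "qd": joint speeds; "effort": joint torques, N m; "tcp_pos": TCP position; "ee_rot": TCP orientation; "ft_force": force on the tool from outside, world axes, zero at the start; "torque": the same for the moment, N m; "grip_width": finger opening in m.
Only numpy, scipy, OpenCV 4.12 (cv2) and the standard library are available. Lean on these libraries where they do the work, as an engineer would, in place of code of your own. Each camera call takes 0.05 s, during which the arm holds its last target.

## Working session

There is one attempt and no reset: what is moved stays moved. The work goes in short steps, Python scripts to look and compute and a tool call to move; the robot and the scene stay as the last step left them, time stands still between calls to the robot, and variables do not carry over. Pictures are saved under pics/ and viewed, and the job is handed in when it is done.

Besides the shell and the picture viewer there is one more tool, called after ">>>" in YAML: its name, and indented under it one key for each argument. servo_tool: Moves the arm, as the interface text tells. Its arguments: {"type":"object","properties":{"targets":{"type":"array"},"squeeze":{"type":"number"}},"required":["targets"]}

```bash
ls; mkdir -p pics
python3 - <<'E'
from plant import ctrl
import cv2
s=ctrl.state();print(s)
for n in("side","top","wrist"):
    cv2.imwrite(f"pics/{n}0.png",ctrl.get_image(n));c=ctrl.get_calibration(n);print(n,c)
E
```

```text
pics
{'t': 0.0, 'q': array([-1.36533727e+00,  3.81191058e-01,  1.29824965e+00,  1.38920063e-06,
        1.46361119e+00, -2.15271678e-01]), 'qd': array([ 5.29494946e-04,  1.24508629e-03,  1.69995242e-05, -4.01300431e-04,
       -2.13360615e-05, -1.82703647e-03]), 'effort': array([-1.45139769e-03, -4.37934709e+01, -2.24556595e+01,  7.12710852e-02,
        3.52873059e-02, -1.06516909e-04]), 'tcp_pos': array([ 0.22460768, -0.50183837,  0.30214411]), 'ee_rot': array([-0.59301883,  0.38493134, -0.384206  ,  0.59375271]), 'ft_force': array([ 0.76173108, -0.46926749, -0.05826371]), 'torque': array([-0.01691937,  0.03386912,  0.02760943]), 'grip_width': 0.0882217333052918}
side {'fx': 515.7313235436667, 'fy': 515.7313235436667, 'cx': 279.7523729716525, 'cy': 212.39796954521, 'D': array([-0.05579113,  0.        ,  0.        ,  0.        ,  0.        ]), 'cam_to_world': array([[-0.99335974,  0.0717567 , -0.08993003,  0.42380996],
       [-0.11403809, -0.71754146,  0.68711685,  0.86273831],
       [-0.01522329,  0.69280966,  0.72095979,  0.97665142],
       [ 0.        ,  0.        ,  0.        
[... 309 characters left out ...]
46,  0.01542583,  0.01187652],
       [ 0.01902419,  0.17346764,  0.98465581,  1.1360022 ],
       [ 0.        ,  0.        ,  0.        ,  1.        ]])}
wrist {'fx': 333.03003017071694, 'fy': 333.03003017071694, 'cx': 284.0989698463782, 'cy': 208.3446354718014, 'D': array([-0.06318463,  0.        ,  0.        ,  0.        ,  0.        ]), 'cam_to_world': array([[ 4.08857331e-01,  8.78952214e-01,  2.45517186e-01,
         2.88422884e-01],
       [-9.12598172e-01,  3.93933262e-01,  1.09458489e-01,
        -4.73278713e-01],
       [-5.08604640e-04, -2.68811441e-01,  9.63192686e-01,
         3.83063025e-01],
       [ 0.00000000e+00,  0.00000000e+00,  0.00000000e+00,
         1.00000000e+00]])}
```

View pics/top0.png

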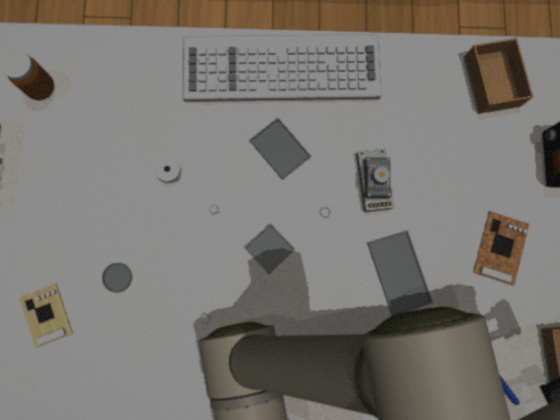

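View pics/side0.png

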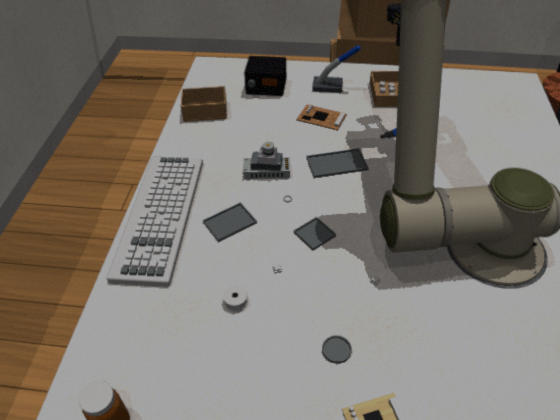

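View pics/wrist0.png

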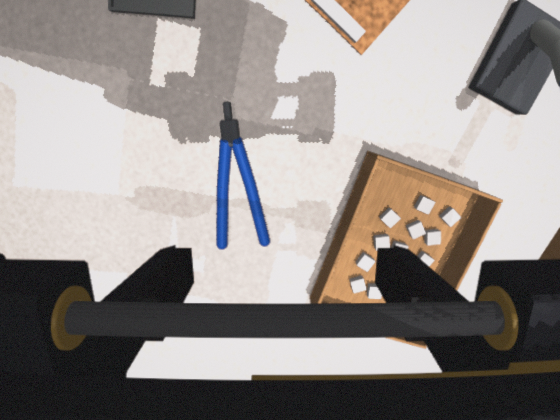

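Run:
```python
from plant import ctrl
from scipy.spatial.transform import Rotation as R
s=ctrl.state();print(R.from_quat(s['ee_rot']).as_matrix().round(3))
```

```text
[[ 0.409 -0.     0.913]
 [-0.913  0.001  0.409]
 [-0.001 -1.     0.   ]]
```

```bash
cat > h.py <<'E'
import numpy as np, cv2
from plant import ctrl
from scipy.spatial.transform import Rotation as R
def ray(cal,uv):
    K=np.array([[cal['fx'],0,cal['cx']],[0,cal['fy'],cal['cy']],[0,0,1]])
    p=cv2.undistortPoints(np.array(uv,float).reshape(-1,1,2),K,cal['D']).reshape(-1,2)
    d=np.c_[p[:,0],-p[:,1],-np.ones(len(p))]@cal['cam_to_world'][:3,:3].T
    return cal['cam_to_world'][:3,3],d
def pix2plane(cal,uv,z):
    o,d=ray(cal,uv); return o+d*((z-o[2])/d[:,2])[:,None]
def proj(cal,P):
    T=cal['cam_to_world']; q=(np.atleast_2d(P)-T[:3,3])@T[:3,:3]
    K=np.array([[cal['fx'],0,cal['cx']],[0,cal['fy'],cal['cy']],[0,0,1]])
    q=q*[1,-1,-1]
    return cv2.projectPoints(q,np.zeros(3),np.zeros(3),K,cal['D'])[0].reshape(-1,2)
def rectify(img,cal,c,half,z,res=0.0005):
    "orthophoto at plane z; rows: -x..., returns image with col=+y to left? col->x, row-> -y"
    n=int(2*half/res); g=(np.arange(n)+.5)*res-half
    X,Y=np.meshgrid(c[0]+g,c[1]-g)
    m=proj(cal,np.c_[X.ravel(),Y.ravel(),np.full(X.size,z)]).astype(np.float32).reshape(n,n,2)
    return cv2.remap(img,m[...,0],m[...,1],cv2.INTER_CUBIC)
E
python3 - <<'E'
from h import *
cal=ctrl.get_calibration("top");im=cv2.imread("pics/top0.png")
c0={}
out=[]
for n,uv in dict(mid=(280,148),sq=(270,248),long=(400,272),dish=(117,277)).items():
    c=pix2plane(cal,[uv],0.009)[0];print(n,c.round(3))
    o=rectify(im,cal,c,.1,.009);out.append(cv2.resize(o,(400,400)))
    
cv2.imwrite("pics/rect.png",cv2.resize(np.vstack([np.hstack(out[:2]),np.hstack(out[2:])]),(600,600)))
print(pix2plane(cal,[(378,178)],.08),pix2plane(cal,[(168,172)],.02))
E
```

```text
mid [ 0.671 -0.019  0.009]
sq [ 0.451 -0.001  0.009]
long [ 0.406 -0.277  0.009]
dish [0.384 0.317 0.009]
[[ 0.59207646 -0.21763578  0.08      ]] [[0.60865333 0.22099418 0.02      ]]
```

View pics/rect.png

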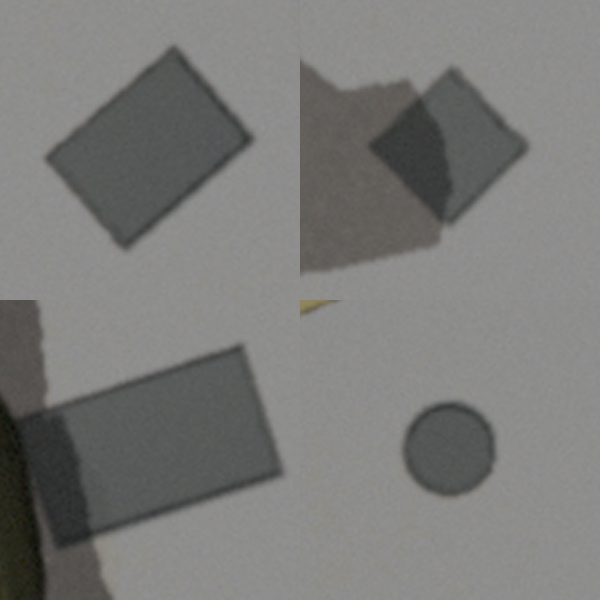

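>>> servo_tool:
  targets:
    - [[-10.9, 0, 45.2], [0, 0.42, 0], 1]
    - [[-10.9, 0, 45.2], [0, 0.42, 0], 1]
    - [[-10.9, 0, 45.2], [0, 0.42, 0], 1]
    - [[-10.9, 0, 45.2], [0, 0.42, 0], 1]
    - [[-10.9, 0, 45.2], [0, 0.42, 0], 1]
    - [[-10.9, 0, 45.2], [0, 0.42, 0], 1]
    - [[-10.9, 0, 45.2], [0, 0.42, 0], 1]
    - [[-10.9, 0, 45.2], [0, 0.42, 0], 1]
    - [[-10.9, 0, 45.2], [0, 0.42, 0], 1]
    - [[-10.9, 0, 45.2], [0, 0.42, 0], 1]
  squeeze: 20

```text
t: 1.15
tcp_pos: [0.5949, -0.215, 0.3021]
ee_rot: [-0.501, 0.499, -0.499, 0.501]
ft_force: [-1.3, 0.7, -0.7]
grip_width: 0.0884
```

>>> servo_tool:
  targets:
    - [[0, 0, 0], [0, 0, 0], 1]
    - [[0, 0, 0], [0, 0, 0], 1]
    - [[0, 0, 0], [0, 0, 0], 1]

```text
t: 1.45
tcp_pos: [0.5919, -0.2187, 0.3027]
ee_rot: [-0.5, 0.5, -0.5, 0.5]
ft_force: [-0.1, 0.3, 0.4]
grip_width: 0.0878
```

Run:
```python
from h import *
s=ctrl.state();print(s['t'],s['q'].round(3),s['tcp_pos'],R.from_quat(s['ee_rot']).as_matrix().round(3))
for n in("top","wrist","side"):
    c=ctrl.get_calibration(n);i=ctrl.get_image(n)
    cv2.imwrite(f"pics/{n}1.png",i);np.savez(f"pics/{n}1.npz",**c)
```

```text
1.45 [-0.541  0.527  1.051 -0.     1.564  1.03 ] [ 0.59194168 -0.21873331  0.3026911 ] [[-0.    -0.001  1.   ]
 [-1.     0.    -0.   ]
 [-0.    -1.    -0.001]]
```

View pics/wrist1.png

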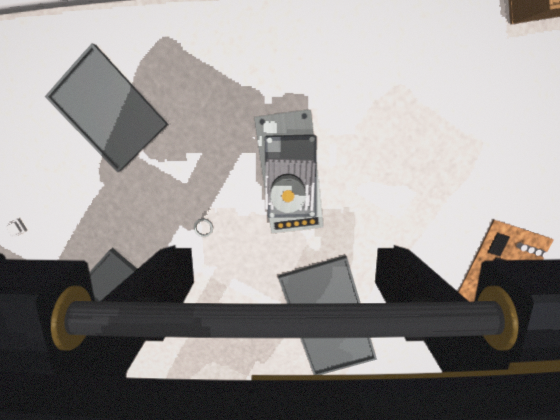

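View pics/top1.png

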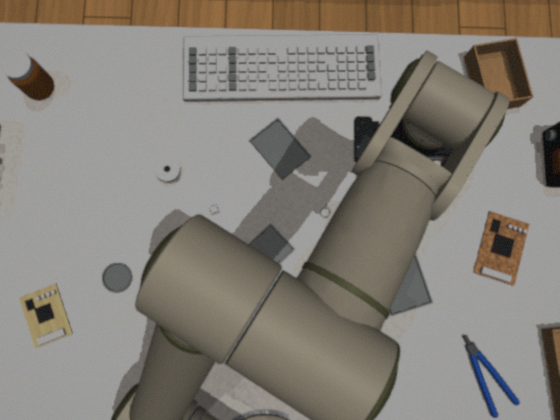

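```bash
cat >> h.py <<'E'
from scipy.optimize import minimize
def load(tag):
    return cv2.imread(f"pics/{tag}.png"), dict(np.load(f"pics/{tag}.npz"))
def shape(kind,c,yaw,L=None,W=None,z0=0,z1=0):
    if kind=='disc':
        a=np.linspace(0,2*np.pi,60,endpoint=False); xy=np.c_[np.cos(a),np.sin(a)]*L/2
    else: xy=np.array([[1,1],[-1,1],[-1,-1],[1,-1]])*[L/2,W/2]
    Rm=np.array([[np.cos(yaw),-np.sin(yaw)],[np.sin(yaw),np.cos(yaw)]])
    xy=xy@Rm.T+np.asarray(c)[:2]
    return np.vstack([np.c_[xy,np.full(len(xy),z)] for z in {z0,z1}])
def hullpix(cal,P): return cv2.convexHull(proj(cal,P).astype(np.float32)).reshape(-1,2)
def dense(h,step=1.0):
    out=[];nor=[]
    cen=h.mean(0)
    for a,b in zip(h,np.roll(h,-1,0)):
        l=np.linalg.norm(b-a); k=max(2,int(l/step)); t=((np.arange(k)+.5)/k)[:,None]
        n=np.array([b[1]-a[1],a[0]-b[0]])/max(l,1e-6)
        if n@((a+b)/2-cen)<0:n=-n
        out.append(a+(b-a)*t);nor.append(np.repeat(n[None],k,0))
    return np.vstack(out),np.vstack(nor)
def fit(img,cal,kind,c,yaw,L,W,z0,z1,d=1.5,excl=None,sgn=1,free_yaw=True,wl=None):
    g=cv2.GaussianBlur(cv2.cvtColor(img,cv2.COLOR_BGR2GRAY).astype(np.float32),(0,0),.7)
    def s(p): return cv2.remap(g,p[:,0].astype(np.float32)[:,None],p[:,1].astype(np.float32)[:,None],cv2.INTER_LINEAR)[:,0]
    def cost(v):
        y=v[2]/20 if free_yaw else yaw
        h=hullpix(cal,shape(kind,v[:2]/100,y,L,W,z0,z1))
        p,n=dense(h)
        v_=(s(p+n*d)-s(p-n*d))*sgn
        if sgn==0: v_=np.abs(s(p+n*d)-s(p-n*d))
        return -np.clip(v_,-60,60).mean()
    best=None
    for dx in(-.4,0,.4):
        for dy in(-.4,0,.4):
            for dw in((-.06,0,.06) if free_yaw else (0,)):
                x0=np.array([c[0]*100+dx,c[1]*100+dy,(yaw+dw)*20])
                r=minimize(cost,x0,method='Nelder-Mead',options=dict(initial_simplex=x0+np.array([[0,0,0],[.3,0,0],[0,.3,0],[0,0,.8]]),xatol=.005,fatol=.01))
                if best is None or r.fun<best.fun:best=r
    v=best.x
    return v[0]/100,v[1]/100,(v[2]/20 if free_yaw else yaw),best.fun
def draw(img,cal,kind,x,y,yaw,L,W,z0,z1,scale=1,col=(0,0,255)):
    h=hullpix(cal,shape(kind,(x,y),yaw,L,W,z0,z1))
    cv2.polylines(img,[np.round((h+.5)*scale-.5).astype(int)],True,col,1)
E
python3 - <<'E'
from h import *
top=cv2.imread("pics/top0.png"),ctrl.get_calibration("top")
side=cv2.imread("pics/side0.png"),ctrl.get_calibration("side")
w=load("wrist1")
T=dict(mid=('box',(.671,-.019),.72,.114,.082),sq=('box',(.451,-.001),.77,.076,.076),long=('box',(.406,-.277),.29,.160,.090),dish=('disc',(.384,.317),0,.062,.062))
for n,(k,c,y,L,W) in T.items():
    for m,(im,cal) in dict(top=top,side=side,wrist=w).items():
        if m=='wrist' and n!='mid':continue
        r=fit(im,cal,k,c,y,L,W,0,.009,free_yaw=k=='box');print(n,m,np.round(r,4))
        draw(im,cal,k,*r[:3],L,W,0,.009)
cv2.imwrite("pics/fitA.png",top[0]);cv2.imwrite("pics/fitB.png",side[0])
print(pix2plane(w[1],[(288,197)],.1))
E
```

```text
mid top [ 6.71700e-01 -1.76000e-02  7.06900e-01 -5.22512e+01]
mid side [ 6.713e-01 -1.900e-02  7.324e-01 -6.000e+01]
mid wrist [ 6.70300e-01 -2.00000e-02  7.09600e-01 -5.99711e+01]
sq top [ 4.51600e-01  1.00000e-03  7.70800e-01 -3.71161e+01]
sq side [ 4.50300e-01 -1.00000e-03  7.79100e-01 -5.77123e+01]
long top [  0.4069  -0.2754   0.3179 -40.2523]
long side [  0.4056  -0.2782   0.3151 -57.6626]
dish top [  0.3837   0.319    0.     -53.0623]
dish side [  0.383    0.3172   0.     -60.    ]
[[ 0.59279688 -0.221985    0.1       ]]
```

View pics/fitA.png

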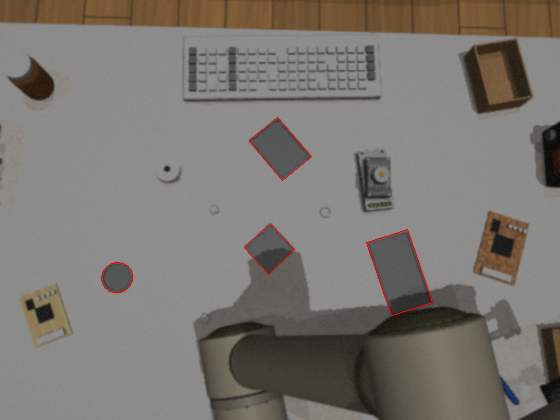

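View pics/fitB.png

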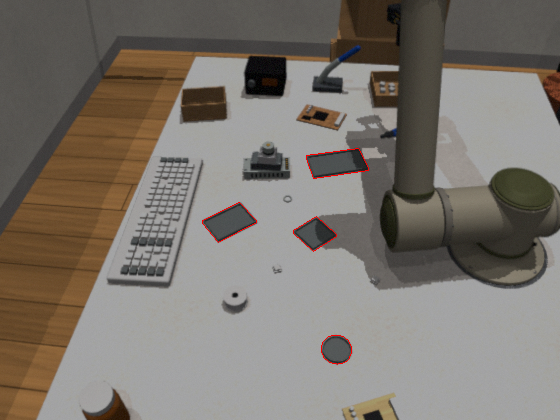

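>>> servo_tool:
  targets:
    - [[0.3, 5, 0], [0, 0, 0], 1]
    - [[0.3, 7, 0], [0, 0, 0], 1]
    - [[0.3, 7, 0], [0, 0, 0], 1]
    - [[0.3, 7, 0], [0, 0, 0], 1]
    - [[0.3, 7, 0], [0, 0, 0], 1]

```text
t: 2.1
tcp_pos: [0.5931, -0.2213, 0.2347]
ee_rot: [0.5, -0.499, 0.501, -0.5]
ft_force: [0.5, 0.6, -0.3]
grip_width: 0.0883
```

```bash
cat > snap.py <<'E'
import sys
from h import *
tag=sys.argv[1]
s=ctrl.state();M=R.from_quat(s['ee_rot']).as_matrix();print(s['t'],s['q'].round(3),s['tcp_pos'].round(4),'zaxis',M[:,2].round(4),'w',s['grip_width'])
for n in sys.argv[2:]:
    c=ctrl.get_calibration(n);i=ctrl.get_image(n)
    cv2.imwrite(f"pics/{n}{tag}.png",i);np.savez(f"pics/{n}{tag}.npz",**c)
E
python3 snap.py 2 wrist
```

```text
2.1 [-0.544  0.576  1.161  0.     1.401  1.026] [ 0.5931 -0.2213  0.2347] zaxis [1.0e+00 5.0e-04 2.9e-03] w 0.08825038395775146
```

View pics/wrist2.png

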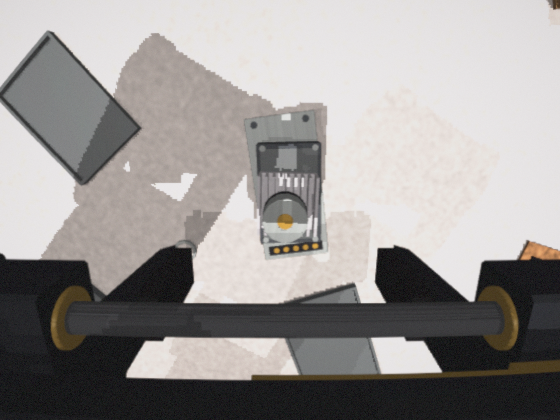

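Run:
```python
from h import *
im,cal=load("wrist2")
h=cv2.cvtColor(im,cv2.COLOR_BGR2HSV)
sub=((h[...,0]>8)&(h[...,0]<28)&(h[...,1]>150)&(h[...,2]>120)).astype(np.uint8)
sub[:205]=0;sub[238:]=0;sub[:,:270]=0;sub[:,302:]=0
ys,xs=np.nonzero(sub);print(len(xs),xs.mean(),ys.mean())
print(pix2plane(cal,[(xs.mean(),ys.mean())],.1))
for z in(.1,.098):print(pix2plane(cal,[(285.5,221.5)],z))
print(fit(im,cal,'disc',(.5935,-.222),0,.032,.032,.1,.1,free_yaw=False,sgn=0))
c=np.array([270,170]);o=cv2.resize(im[90:270,210:350],None,fx=4,fy=4,interpolation=cv2.INTER_CUBIC)
cv2.imwrite("pics/z.png",cv2.resize(o,(467,600)))
```

```text
141 284.8085106382979 221.13475177304966
[[ 0.59408309 -0.22170047  0.1       ]]
[[ 0.59382301 -0.22217056  0.1       ]]
[[ 0.59318497 -0.22218419  0.098     ]]
(np.float64(0.5938684140930728), np.float64(-0.22036637742791704), 0, np.float64(-38.44637680053711))
```

View pics/z.png

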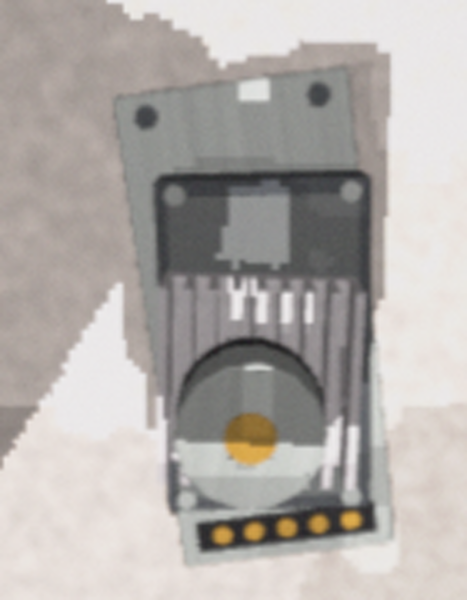

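>>> servo_tool:
  targets:
    - [[0, 5, 0.1], [0, 0, 0], 1]
    - [[0, 8.7, 0.1], [0, 0, 0], 1]
    - [[0, 8.7, 0.1], [0, 0, 0], 1]
    - [[0, 8.7, 0.1], [0, 0, 0], 1]

```text
t: 2.55
tcp_pos: [0.5943, -0.2212, 0.1474]
ee_rot: [0.5, -0.499, 0.5, -0.5]
ft_force: [1.1, -0.6, 1.2]
grip_width: 0.0882
```

```bash
python3 snap.py 3 wrist side
```

```text
2.55 [-0.543  0.663  1.267  0.     1.209  1.027] [ 0.5943 -0.2212  0.1474] zaxis [1.0e+00 9.0e-04 1.6e-03] w 0.08815440765648459
```

View pics/wrist3.png

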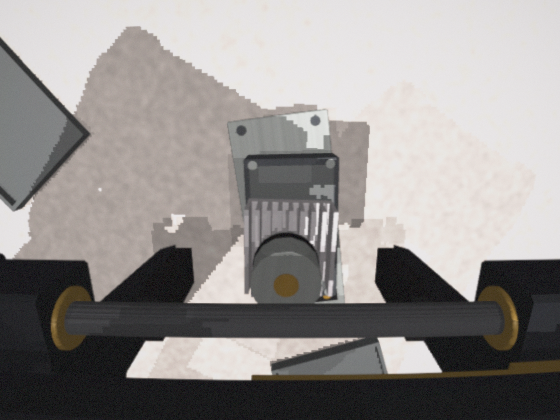

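View pics/side3.png

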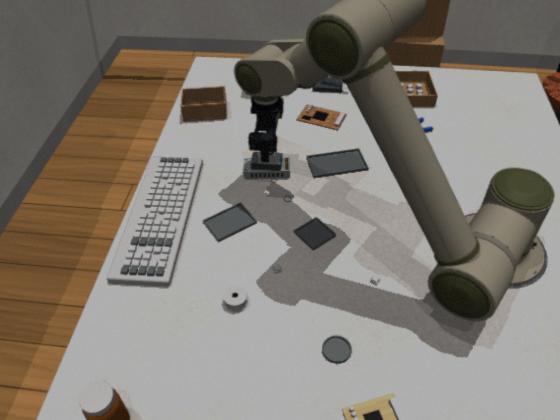

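>>> servo_tool:
  targets:
    - [[0, 0, 0], [0, 0, 0], -0.2]
    - [[0, 0, 0], [0, 0, 0], -0.2]
    - [[0, 0, 0], [0, 0, 0], -0.2]
    - [[0, 0, 0], [0, 0, 0], -1]
    - [[0, 0, 0], [0, 0, 0], -1]
    - [[0, 0, 0], [0, 0, 0], -1]
    - [[0, 0, 0], [0, 0, 0], -1]
  squeeze: 15

```text
t: 3.35
tcp_pos: [0.5937, -0.2209, 0.1457]
ee_rot: [0.5, -0.5, 0.5, -0.5]
ft_force: [-0.4, 0.5, -0.2]
grip_width: 0.0346
```

>>> servo_tool:
  targets:
    - [[0, 0, 0], [0, 0, 0], -1]
    - [[0, 0, 0], [0, 0, 0], -1]
    - [[0, 0, 0], [0, 0, 0], -1]

```text
t: 3.65
tcp_pos: [0.5937, -0.2209, 0.1457]
ee_rot: [0.5, -0.5, 0.5, -0.5]
ft_force: [-0.6, -0.5, -1.3]
grip_width: 0.0301
```

>>> servo_tool:
  targets:
    - [[0, -1, 0], [0, 0, 0], -1]
    - [[0, -3, 0], [0, 0, 0], -1]
    - [[0, -7, 0], [0, 0, 0], -1]
    - [[0, -10, 0], [0, 0, 0], -1]
    - [[0, -10, 0], [0, 0, 0], -1]
    - [[0, -10, 0], [0, 0, 0], -1]

```text
t: 4.25
tcp_pos: [0.5936, -0.2208, 0.2462]
ee_rot: [-0.5, 0.5, -0.5, 0.5]
ft_force: [0.7, 0.1, -1.7]
grip_width: 0.0307
```

```bash
python3 snap.py 4 wrist side
```

```text
4.25 [-0.543  0.568  1.142 -0.     1.431  1.027] [ 0.5936 -0.2208  0.2462] zaxis [1.e+00 8.e-04 6.e-04] w 0.030680997075184187
```

View pics/wrist4.png

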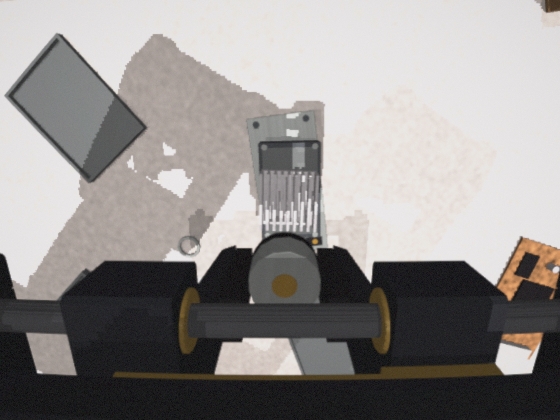

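>>> servo_tool:
  targets:
    - [[-48, 0, -27], [0, -0.8, 0], -1]
    - [[-48, 0, -27], [0, -0.8, 0], -1]
    - [[-48, 0, -27], [0, -0.8, 0], -1]
    - [[-48, 0, -27], [0, -0.8, 0], -1]
    - [[-48, 0, -27], [0, -0.8, 0], -1]
    - [[-48, 0, -27], [0, -0.8, 0], -1]
    - [[-48, 0, -27], [0, -0.8, 0], -1]
    - [[-48, 0, -27], [0, -0.8, 0], -1]
    - [[-48, 0, -27], [0, -0.8, 0], -1]
    - [[-48, 0, -27], [0, -0.8, 0], -1]

```text
t: 5.35
tcp_pos: [0.3466, 0.216, 0.245]
ee_rot: [0.656, -0.266, 0.265, -0.655]
ft_force: [1.3, -0.2, -0.4]
grip_width: 0.0306
```

```bash
python3 snap.py 5
```

```text
5.35 [0.265 0.195 1.757 0.    1.192 1.036] [0.3466 0.216  0.245 ] zaxis [ 0.6965  0.7175 -0.0016] w 0.030620959827667656
```

>>> servo_tool:
  targets:
    - [[-4.5, 5, 2], [0, 0, 0], -1]
    - [[-4.5, 5, 2], [0, 0, 0], -1]
    - [[-4.5, 5, 2], [0, 0, 0], -1]
    - [[-4.5, 5, 2], [0, 0, 0], -1]
    - [[-4.5, 5, 2], [0, 0, 0], -1]

```text
t: 5.85
tcp_pos: [0.3305, 0.2598, 0.1962]
ee_rot: [-0.655, 0.266, -0.266, 0.655]
ft_force: [0.1, -0.2, -0.4]
grip_width: 0.0306
```

```bash
python3 snap.py 5 wrist top
python3 - <<'E'
from h import *
im,cal=load("wrist5")
r=fit(im,cal,'disc',(.3833,.318),0,.062,.062,0,.009,free_yaw=False);print(np.round(r,4))
r2=fit(im,cal,'disc',(.3833,.318),0,.056,.056,.009,.009,free_yaw=False,sgn=0);print(np.round(r2,4))
draw(im,cal,'disc',*r[:3],.062,.062,0,.009)
cv2.imwrite("pics/z5.png",im)
E
```

```text
5.85 [ 0.383  0.283  1.807 -0.     1.051  1.154] [0.3305 0.2598 0.1962] zaxis [6.970e-01 7.171e-01 7.000e-04] w 0.030571705410149967
[  0.3817   0.3179   0.     -55.3428]
[  0.3789   0.3171   0.     -32.3783]
```

View pics/z5.png

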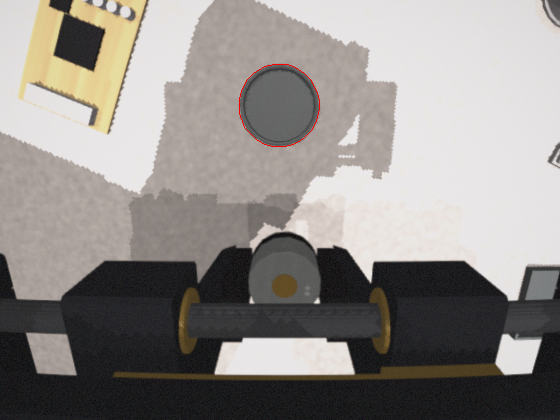

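View pics/top5.png

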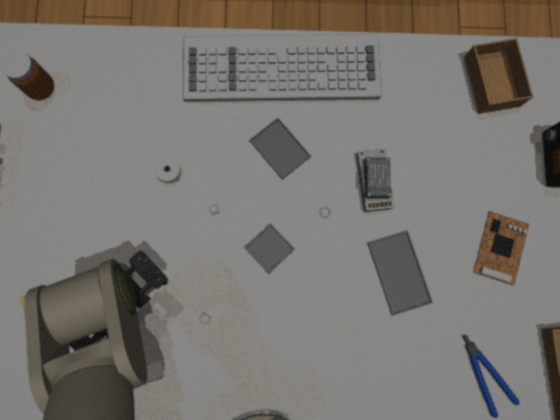

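Run:
```python
from h import *
im,cal=load("wrist5")
p=pix2plane(cal,[(284.5,286)],.1962-.0457)[0];print(p.round(4))
t=np.array([.3305,.2598]);z=np.array([.697,.717]);x=np.array([.717,-.697]);d=p[:2]-t;print('motor in tool x,z',d@x,d@z)
g=np.array([.382,.318])-p[:2];print('shift cm',g@x*100,g@z*100)
im,cal=load("top5")
T=dict(mid=('box',(.671,-.019),.71,.114,.082),sq=('box',(.451,-.001),.77,.076,.076),long=('box',(.406,-.277),.31,.160,.090))
for n,(k,c,y,L,W) in T.items():print(n,np.round(fit(im,cal,k,c,y,L,W,0,.009),4))
```

```text
[0.3312 0.2598 0.1505]
motor in tool x,z 0.0004666076051119215 0.00047638948733043455
shift cm -0.4106507605111951 7.714851051266958
mid [ 6.71800e-01 -1.77000e-02  7.08600e-01 -5.00716e+01]
sq [ 4.51600e-01  1.10000e-03  7.72800e-01 -4.19848e+01]
long [  0.4063  -0.2756   0.3161 -48.789 ]
```

>>> servo_tool:
  targets:
    - [[-0.4, 0, 5], [0, 0, 0], -1]
    - [[-0.4, 0, 7.7], [0, 0, 0], -1]
    - [[-0.4, 4, 7.7], [0, 0, 0], -1]
    - [[-0.4, 8, 7.7], [0, 0, 0], -1]
    - [[-0.4, 11, 7.7], [0, 0, 0], -1]
    - [[-0.4, 11.6, 7.7], [0, 0, 0], -1]
    - [[-0.4, 11.6, 7.7], [0, 0, 0], -1]
    - [[-0.4, 11.6, 7.7], [0, 0, 0], -1]
    - [[-0.4, 11.6, 7.7], [0, 0, 0], -1]

```text
t: 6.85
tcp_pos: [0.3813, 0.3187, 0.0813]
ee_rot: [-0.655, 0.265, -0.266, 0.656]
ft_force: [-0.8, 0.5, -0.6]
grip_width: 0.03
```

```bash
python3 snap.py 6 wrist
```

```text
6.85 [ 0.457  0.577  1.735 -0.     0.826  1.228] [0.3813 0.3187 0.0813] zaxis [0.6962 0.7178 0.0029] w 0.029951702713118096
```

View pics/wrist6.png

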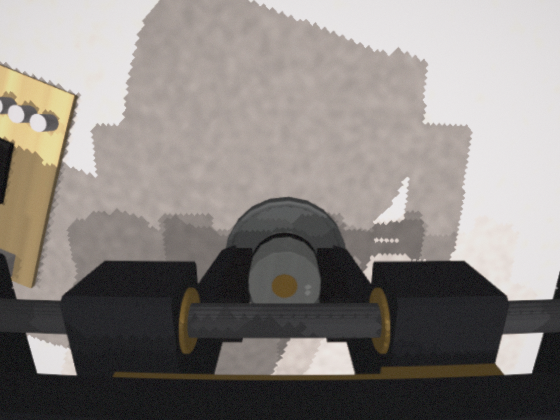

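>>> servo_tool:
  targets:
    - [[0, 0.2, 0], [0, 0, 0], -1]
    - [[0, 0.4, 0], [0, 0, 0], -1]
    - [[0, 0.55, 0], [0, 0, 0], -1]
    - [[0, 0.6, 0], [0, 0, 0], -1]
    - [[0, 0.6, 0], [0, 0, 0], -1]

```text
t: 7.4
tcp_pos: [0.3806, 0.3185, 0.0745]
ee_rot: [-0.655, 0.265, -0.266, 0.656]
ft_force: [-2.6, -1.8, 10.3]
grip_width: 0.0305
```

>>> servo_tool:
  targets:
    - [[0, -0.05, 0], [0, 0, 0], -1]
    - [[0, -0.05, 0], [0, 0, 0], 0.2]
    - [[0, -0.05, 0], [0, 0, 0], 0.2]
    - [[0, -0.05, 0], [0, 0, 0], 0.2]
    - [[0, -0.05, 0], [0, 0, 0], 0.2]
    - [[0, -2, 0], [0, 0, 0], 1]
    - [[0, -6, 0], [0, 0, 0], 1]
    - [[0, -10, -4], [0, 0, 0], 1]
    - [[0, -13, -8], [0, 0, 0], 1]
    - [[0, -13, -8], [0, 0, 0], 1]

```text
t: 8.4
tcp_pos: [0.3229, 0.2597, 0.2063]
ee_rot: [-0.655, 0.265, -0.266, 0.656]
ft_force: [-0.2, 0.4, -0.3]
grip_width: 0.0878
```

>>> servo_tool:
  targets:
    - [[0, 0, 0], [0, 0, 0], 1]
    - [[0, 0, 0], [0, 0, 0], 1]

```text
t: 8.6
tcp_pos: [0.3255, 0.2614, 0.2032]
ee_rot: [0.655, -0.266, 0.266, -0.655]
ft_force: [-0.3, -0.1, -0.3]
grip_width: 0.088
```

```bash
python3 snap.py 7 wrist top
python3 - <<'E'
from h import *
im,cal=load("wrist7")
r=fit(im,cal,'disc',(.382,.318),0,.062,.062,0,.009,free_yaw=False);print(np.round(r,4))
r2=fit(im,cal,'disc',(.382,.318),0,.032,.032,.029,.029,free_yaw=False,sgn=0);print(np.round(r2,4))
h=cv2.cvtColor(im,cv2.COLOR_BGR2HSV)
sub=((h[...,0]>8)&(h[...,0]<28)&(h[...,1]>150)&(h[...,2]>80)).astype(np.uint8)
sub[200:]=0;sub[:,:200]=0;sub[:,360:]=0
ys,xs=np.nonzero(sub);print(len(xs),xs.mean(),ys.mean(),pix2plane(cal,[(xs.mean(),ys.mean())],.029))
draw(im,cal,'disc',*r[:3],.062,.062,0,.009)
draw(im,cal,'disc',*r2[:3],.032,.032,0.029,.029)
cv2.imwrite("pics/z7.png",im)
E
```

```text
8.6 [0.391 0.268 1.803 0.    1.07  1.161] [0.3255 0.2614 0.2032] zaxis [ 6.963e-01  7.178e-01 -2.000e-04] w 0.08796585341424933
[  0.3817   0.3179   0.     -55.855 ]
[  0.3809   0.3183   0.     -40.9417]
130 283.83076923076925 102.37692307692308 [[0.38083721 0.31833279 0.029     ]]
```

View pics/z7.png

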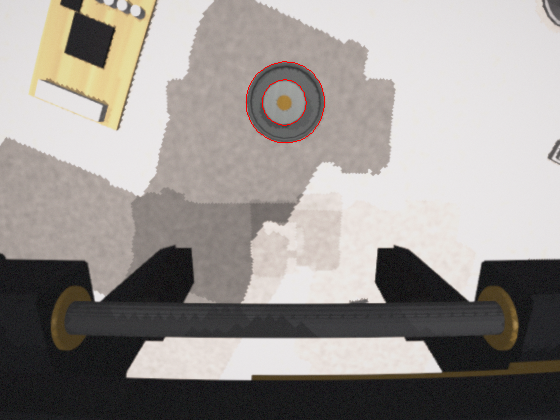

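View pics/top7.png

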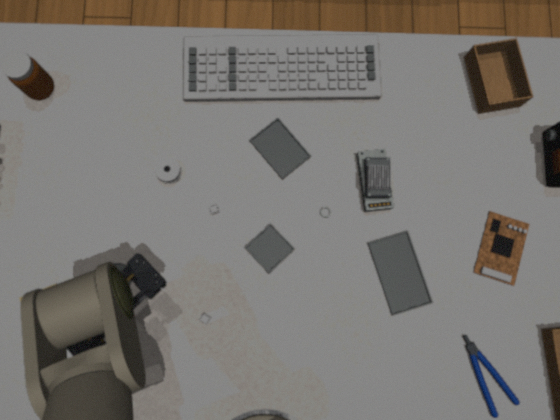

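>>> servo_tool:
  targets:
    - [[52, -3, -16.5], [0, 0.8, 0], 1]
    - [[52, -3, -16.5], [0, 0.8, 0], 1]
    - [[52, -3, -16.5], [0, 0.8, 0], 1]
    - [[52, -3, -16.5], [0, 0.8, 0], 1]
    - [[52, -3, -16.5], [0, 0.8, 0], 1]
    - [[52, -3, -16.5], [0, 0.8, 0], 1]
    - [[52, -3, -16.5], [0, 0.8, 0], 1]
    - [[52, -3, -16.5], [0, 0.8, 0], 1]
    - [[52, -3, -16.5], [0, 0.8, 0], 1]
    - [[52, -3, -16.5], [0, 0.8, 0], 1]

```text
t: 9.7
tcp_pos: [0.5627, -0.1807, 0.2297]
ee_rot: [-0.5, 0.501, -0.499, 0.5]
ft_force: [1.3, 0.7, 0.7]
grip_width: 0.0879
```

```bash
python3 snap.py 8
```

```text
9.7 [-0.511  0.511  1.297  0.     1.335  1.059] [ 0.5627 -0.1807  0.2297] zaxis [ 1.0e+00  8.0e-04 -1.7e-03] w 0.08786550009218567
```

>>> servo_tool:
  targets:
    - [[4.1, 1.5, 1.2], [0, 0, 0], 1]
    - [[4.1, 1.5, 1.2], [0, 0, 0], 1]
    - [[4.1, 1.5, 1.2], [0, 0, 0], 1]
    - [[4.1, 1.5, 1.2], [0, 0, 0], 1]

```text
t: 10.1
tcp_pos: [0.5736, -0.2186, 0.2157]
ee_rot: [0.5, -0.5, 0.499, -0.5]
ft_force: [0.3, -1.0, 0.6]
grip_width: 0.0882
```

```bash
python3 snap.py 9 wrist
python3 - <<'E'
from h import *
im,cal=load("wrist9")
o=im[60:270,180:390].copy()
cv2.imwrite("pics/z9.png",cv2.resize(o,(600,600),interpolation=cv2.INTER_CUBIC))
E
```

```text
10.1 [-0.557  0.562  1.247  0.     1.334  1.012] [ 0.5736 -0.2186  0.2157] zaxis [ 1.0e+00  1.8e-03 -8.0e-04] w 0.08815539308220989
```

View pics/z9.png

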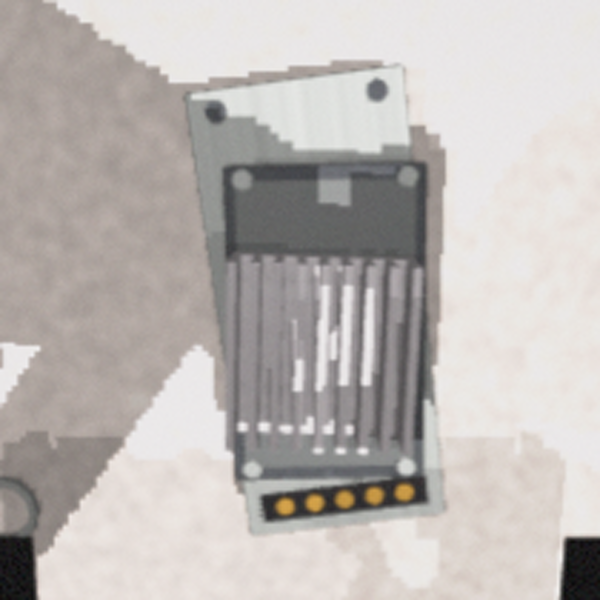

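Run:
```python
from h import *
im,cal=load("wrist9")
px=lambda a:[(180+(x+.5)/2.857-.5,60+(y+.5)/2.857-.5) for x,y in a]
print(pix2plane(cal,px([(229,260),(423,257),(411,445),(245,450)]),.074).round(4))
for z0,z1 in((.074,.074),(.05,.074)):
    r=fit(im,cal,'box',(.598,-.22),0,.046,.046,z0,z1,sgn=0,d=1);print(np.round(r,4))
    draw(im,cal,'box',*r[:3],.046,.046,z0,z1,col=(0,0,255) if z0<.07 else (0,255,0))
r=fit(im,cal,'box',(.600,-.22),0,.084,.052,.05,.05,sgn=0,d=1);print('drive',np.round(r,4));draw(im,cal,'box',*r[:3],.084,.052,.05,.05,col=(255,0,0))
r=fit(im,cal,'box',(.600,-.22),0.1,.13,.06,.028,.028,sgn=0,d=1);print('psu',np.round(r,4));draw(im,cal,'box',*r[:3],.13,.06,.028,.028,col=(255,0,255))
cv2.imwrite("pics/z9b.png",cv2.resize(im[60:270,180:390],(600,600),interpolation=cv2.INTER_CUBIC))
```

```text
[[ 0.6208 -0.2019  0.074 ]
 [ 0.6216 -0.2469  0.074 ]
 [ 0.5761 -0.2456  0.074 ]
 [ 0.5747 -0.2051  0.074 ]]
[  0.5986  -0.2272  -0.0444 -27.5282]
[  0.5885  -0.2238   0.107  -31.223 ]
drive [ 6.01200e-01 -2.25700e-01  3.39000e-02 -3.58517e+01]
psu [  0.6036  -0.2252   0.0477 -30.3251]
```

View pics/z9b.png

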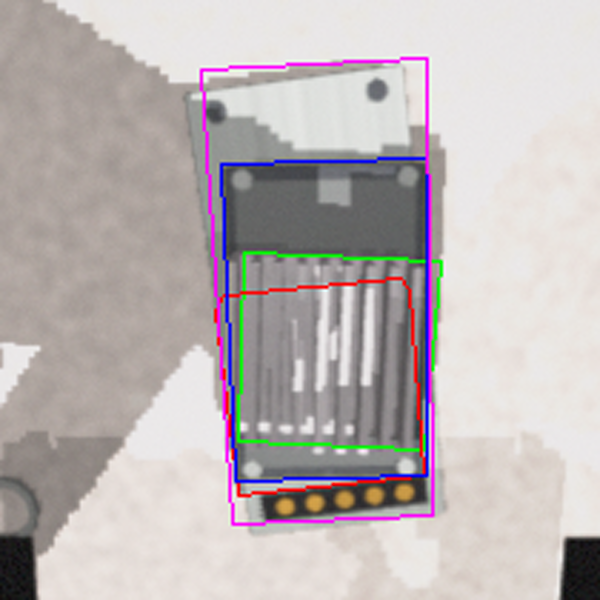

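Run:
```python
from h import *
im,cal=load("wrist9")
o=cv2.resize(im[140:235,245:345],None,fx=6,fy=6,interpolation=cv2.INTER_CUBIC)
for k in range(0,600,60):cv2.putText(o,str(245+k//6),(k,10),0,.35,(0,0,255));
for k in range(0,570,60):cv2.putText(o,str(140+k//6),(0,k+5),0,.35,(0,0,255))
cv2.imwrite("pics/z9c.png",o)
```

```text
(no output)
```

View pics/z9c.png

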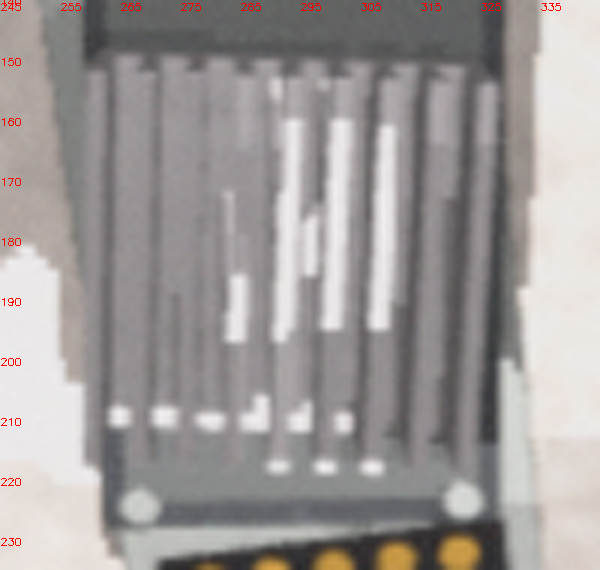

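```bash
cat >> h.py <<'E'
def rigid(pts,L,W,yaw0=0):
    "pts order: (+x,+y),(+x,-y),(-x,-y),(-x,+y)"
    m=np.array([[1,1],[1,-1],[-1,-1],[-1,1]])*[L/2,W/2];p=np.asarray(pts)[:,:2];c=p.mean(0);q=p-c
    y=np.arctan2((m[:,0]*q[:,1]-m[:,1]*q[:,0]).sum(),(m*q).sum())
    Rm=np.array([[np.cos(y),-np.sin(y)],[np.sin(y),np.cos(y)]])
    return c,y,(q-m@Rm.T)
E
python3 - <<'E'
from h import *
im,cal=load("wrist9")
p=pix2plane(cal,[(259.3,151.5),(328.2,153.3),(324.2,218.),(259.6,217.3)],.074);print(p.round(4))
c,y,r=rigid(p,.046,.046);print(c,y,r.round(4))
E
```

```text
[[ 0.6203 -0.2016  0.074 ]
 [ 0.6192 -0.2473  0.074 ]
 [ 0.5742 -0.2462  0.074 ]
 [ 0.5746 -0.201   0.074 ]]
[ 0.59706059 -0.22400775] -0.01753892583110798 [[-0.0002 -0.0001]
 [-0.0005  0.0001]
 [ 0.0005  0.0004]
 [ 0.0001 -0.0004]]
```

>>> servo_tool:
  targets:
    - [[0.5, 0, 2.35], [0, 0.02, 0], 1]
    - [[0.5, 4, 2.35], [0, 0.02, 0], 1]
    - [[0.5, 8, 2.35], [0, 0.02, 0], 1]
    - [[0.5, 9.2, 2.35], [0, 0.02, 0], 1]
    - [[0.5, 9.2, 2.35], [0, 0.02, 0], 1]
    - [[0.5, 9.2, 2.35], [0, 0.02, 0], 1]

```text
t: 10.75
tcp_pos: [0.5976, -0.2245, 0.1262]
ee_rot: [0.495, -0.504, 0.506, -0.496]
ft_force: [0.8, -0.0, 0.5]
grip_width: 0.088
```

```bash
python3 snap.py 10 wrist
```

```text
10.75 [-0.544  0.694  1.275  0.     1.17   1.045] [ 0.5976 -0.2245  0.1262] zaxis [ 0.9998 -0.0186  0.0025] w 0.08802911506946763
```

View pics/wrist10.png

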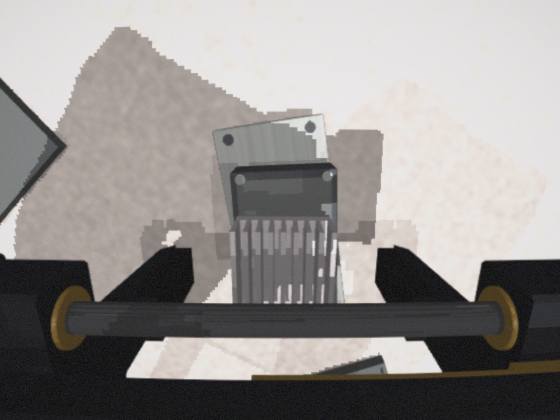

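>>> servo_tool:
  targets:
    - [[0, 0.15, 0], [0, 0, 0], 0.2]
    - [[0, 0.15, 0], [0, 0, 0], 0.15]
    - [[0, 0.15, 0], [0, 0, 0], 0.1]
    - [[0, 0.15, 0], [0, 0, 0], -0.2]
    - [[0, 0.15, 0], [0, 0, 0], -1]
    - [[0, 0.15, 0], [0, 0, 0], -1]
    - [[0, 0.15, 0], [0, 0, 0], -1]
    - [[0, 0.15, 0], [0, 0, 0], -1]
    - [[0, 0.15, 0], [0, 0, 0], -1]
    - [[0, 0.15, 0], [0, 0, 0], -1]
  squeeze: 20

```text
t: 11.8
tcp_pos: [0.597, -0.2246, 0.1228]
ee_rot: [0.495, -0.505, 0.505, -0.495]
ft_force: [-0.1, 0.4, 1.4]
grip_width: 0.0458
```

>>> servo_tool:
  targets:
    - [[0, -1, 0], [0, 0, 0], -1]
    - [[0, -3, 0], [0, 0, 0], -1]
    - [[0, -7, 0], [0, 0, 0], -1]
    - [[0, -10, 0], [0, 0, 0], -1]
    - [[0, -10, 0], [0, 0, 0], -1]
    - [[0, -10, 0], [0, 0, 0], -1]

```text
t: 12.4
tcp_pos: [0.5968, -0.2245, 0.223]
ee_rot: [0.495, -0.505, 0.505, -0.495]
ft_force: [0.3, 0.5, -1.2]
grip_width: 0.0457
```

```bash
python3 snap.py 11 wrist
```

```text
12.4 [-0.545  0.595  1.162 -0.     1.385  1.045] [ 0.5968 -0.2245  0.223 ] zaxis [ 9.998e-01 -1.910e-02  4.000e-04] w 0.045742215653553804
```

View pics/wrist11.png

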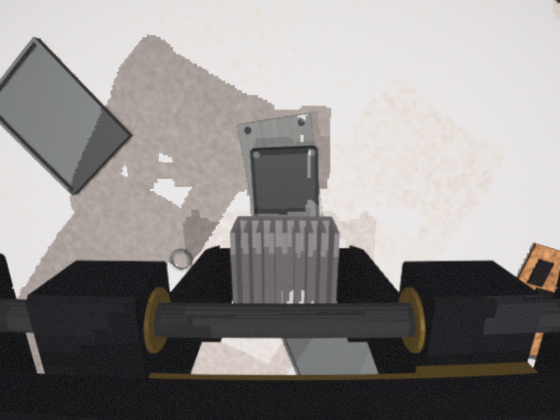

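>>> servo_tool:
  targets:
    - [[-15.1, 0, -22.1], [0, -0.794, 0], -1]
    - [[-15.1, 0, -22.1], [0, -0.794, 0], -1]
    - [[-15.1, 0, -22.1], [0, -0.794, 0], -1]
    - [[-15.1, 0, -22.1], [0, -0.794, 0], -1]
    - [[-15.1, 0, -22.1], [0, -0.794, 0], -1]
    - [[-15.1, 0, -22.1], [0, -0.794, 0], -1]
    - [[-15.1, 0, -22.1], [0, -0.794, 0], -1]
    - [[-15.1, 0, -22.1], [0, -0.794, 0], -1]
    - [[-15.1, 0, -22.1], [0, -0.794, 0], -1]
    - [[-15.1, 0, -22.1], [0, -0.794, 0], -1]

```text
t: 13.45
tcp_pos: [0.3796, -0.07, 0.2224]
ee_rot: [-0.652, 0.275, -0.274, 0.652]
ft_force: [0.6, -0.4, -2.0]
grip_width: 0.046
```

```bash
python3 snap.py 12 wrist
python3 - <<'E'
from h import *
im,cal=load("wrist12")
r=fit(im,cal,'box',(.450,.0),.775,.076,.076,0,.009);print(np.round(r,4))
draw(im,cal,'box',*r[:3],.076,.076,0,.009)
cv2.imwrite("pics/z12.png",im)
E
```

```text
13.45 [-0.492  0.188  1.848 -0.     1.107  0.305] [ 0.3796 -0.07    0.2224] zaxis [ 7.152e-01  6.989e-01 -1.000e-04] w 0.04602642187887574
[ 4.493e-01 -1.000e-03  7.742e-01 -5.143e+01]
```

View pics/z12.png

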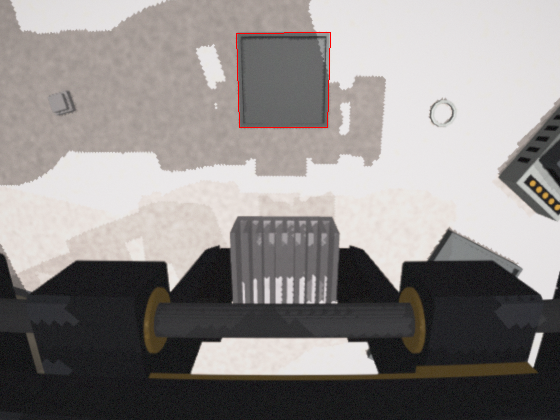

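>>> servo_tool:
  targets:
    - [[-0.1, 0, 5], [0, 0, 0], -1]
    - [[-0.1, 0, 9.9], [0, 0, 0], -1]
    - [[-0.1, 4, 9.9], [0, 0, 0], -1]
    - [[-0.1, 9, 9.9], [0, 0, 0], -1]
    - [[-0.1, 13, 9.9], [0, 0, 0], -1]
    - [[-0.1, 14, 9.9], [0, 0, 0], -1]
    - [[-0.1, 14, 9.9], [0, 0, 0], -1]
    - [[-0.1, 14, 9.9], [0, 0, 0], -1]
    - [[-0.1, 14, 9.9], [0, 0, 0], -1]

```text
t: 14.4
tcp_pos: [0.4498, 0.0003, 0.0843]
ee_rot: [-0.652, 0.273, -0.275, 0.652]
ft_force: [0.5, 0.0, -1.2]
grip_width: 0.0457
```

```bash
python3 snap.py 13 wrist
```

```text
14.4 [-0.264  0.521  1.863  0.     0.754  0.533] [4.498e-01 3.000e-04 8.430e-02] zaxis [0.7147 0.6995 0.0018] w 0.04570075008807019
```

View pics/wrist13.png

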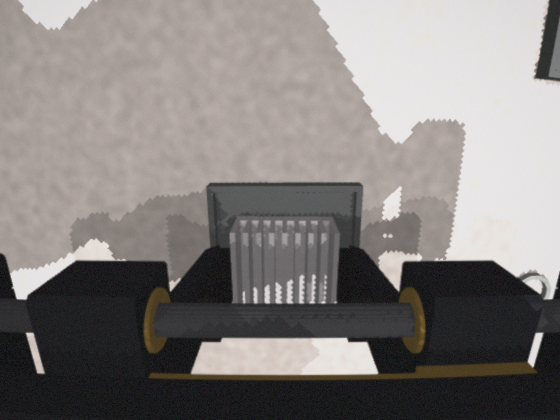

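>>> servo_tool:
  targets:
    - [[0, 0.3, 0], [0, 0, 0], -1]
    - [[0, 0.5, 0], [0, 0, 0], -1]
    - [[0, 0.65, 0], [0, 0, 0], -1]
    - [[0, 0.75, 0], [0, 0, 0], -1]
    - [[0, 0.75, 0], [0, 0, 0], -1]

```text
t: 14.95
tcp_pos: [0.4489, 0.0006, 0.0757]
ee_rot: [0.652, -0.274, 0.274, -0.652]
ft_force: [-2.2, 0.0, 9.2]
grip_width: 0.0457
```

Contact. Release and retreat backwards to inspect.

>>> servo_tool:
  targets:
    - [[0, -0.05, 0], [0, 0, 0], -1]
    - [[0, -0.05, 0], [0, 0, 0], 0.4]
    - [[0, -0.05, 0], [0, 0, 0], 0.4]
    - [[0, -0.05, 0], [0, 0, 0], 0.4]
    - [[0, -0.05, 0], [0, 0, 0], 0.4]
    - [[0, -2, 0], [0, 0, 0], 1]
    - [[0, -6, 0], [0, 0, 0], 1]
    - [[0, -10, -4], [0, 0, 0], 1]
    - [[0, -13, -8], [0, 0, 0], 1]
    - [[0, -13, -8], [0, 0, 0], 1]

```text
t: 15.95
tcp_pos: [0.3906, -0.0569, 0.2078]
ee_rot: [0.652, -0.273, 0.276, -0.651]
ft_force: [0.3, 0.7, -0.1]
grip_width: 0.0879
```

>>> servo_tool:
  targets:
    - [[0, 0, 0], [0, 0, 0], 1]
    - [[0, 0, 0], [0, 0, 0], 1]

```text
t: 16.15
tcp_pos: [0.392, -0.055, 0.2044]
ee_rot: [-0.652, 0.274, -0.274, 0.652]
ft_force: [0.4, 0.2, -0.2]
grip_width: 0.088
```

```bash
python3 snap.py 14 wrist
python3 - <<'E'
from h import *
im,cal=load("wrist14")
r=fit(im,cal,'box',(.450,.0),.775,.076,.076,0,.009);print(np.round(r,4))
draw(im,cal,'box',*r[:3],.076,.076,0,.009)
r=fit(im,cal,'box',(.450,.0),.775,.046,.046,0.027,.027,sgn=0,d=1);print(np.round(r,4))
draw(im,cal,'box',*r[:3],.046,.046,0.027,.027)
r=fit(im,cal,'box',(.450,.0),.775,.046,.046,0.003,.027,sgn=0,d=1);print(np.round(r,4))
cv2.imwrite("pics/z14.png",im)
E
```

```text
16.15 [-0.441  0.232  1.853  0.     1.057  0.355] [ 0.392  -0.055   0.2044] zaxis [ 7.146e-01  6.995e-01 -2.000e-04] w 0.08803709250817954
[ 4.49800e-01 -6.00000e-04  7.75900e-01 -5.15437e+01]
[ 4.49100e-01  3.00000e-04  7.73100e-01 -4.19633e+01]
[ 4.49000e-01  3.00000e-04  7.75000e-01 -4.14454e+01]
```

View pics/z14.png

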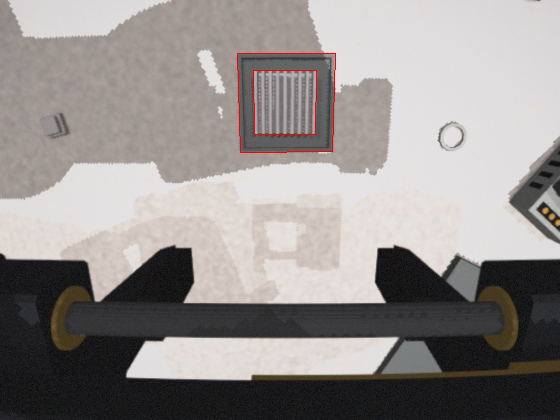

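>>> servo_tool:
  targets:
    - [[24.7, 0, 1.4], [0, 0.775, 0], 1]
    - [[24.7, 0, 1.4], [0, 0.775, 0], 1]
    - [[24.7, 0, 1.4], [0, 0.775, 0], 1]
    - [[24.7, 0, 1.4], [0, 0.775, 0], 1]
    - [[24.7, 0, 1.4], [0, 0.775, 0], 1]
    - [[24.7, 0, 1.4], [0, 0.775, 0], 1]
    - [[24.7, 0, 1.4], [0, 0.775, 0], 1]
    - [[24.7, 0, 1.4], [0, 0.775, 0], 1]
    - [[24.7, 0, 1.4], [0, 0.775, 0], 1]
    - [[24.7, 0, 1.4], [0, 0.775, 0], 1]

```text
t: 17.2
tcp_pos: [0.5743, -0.2213, 0.2055]
ee_rot: [-0.5, 0.5, -0.5, 0.5]
ft_force: [-0.5, -0.2, 0.1]
grip_width: 0.088
```

```bash
python3 snap.py 15 wrist
python3 - <<'E'
from h import *
im,cal=load("wrist15")
r=fit(im,cal,'box',(.601,-.225),0.02,.084,.052,.05,.05,sgn=0,d=1);print('drive',np.round(r,4));d2=im.copy();draw(d2,cal,'box',*r[:3],.084,.052,.05,.05,col=(0,0,255))
cv2.imwrite("pics/z15.png",cv2.resize(np.hstack([im[80:290,200:370],d2[80:290,200:370]]),None,fx=2.35,fy=2.8,interpolation=cv2.INTER_CUBIC))
E
```

```text
17.2 [-0.56   0.574  1.257  0.     1.311  1.01 ] [ 0.5743 -0.2213  0.2055] zaxis [1.     0.0011 0.    ] w 0.0879970837890586
drive [ 6.01400e-01 -2.25600e-01  2.65000e-02 -4.46121e+01]
```

View pics/z15.png

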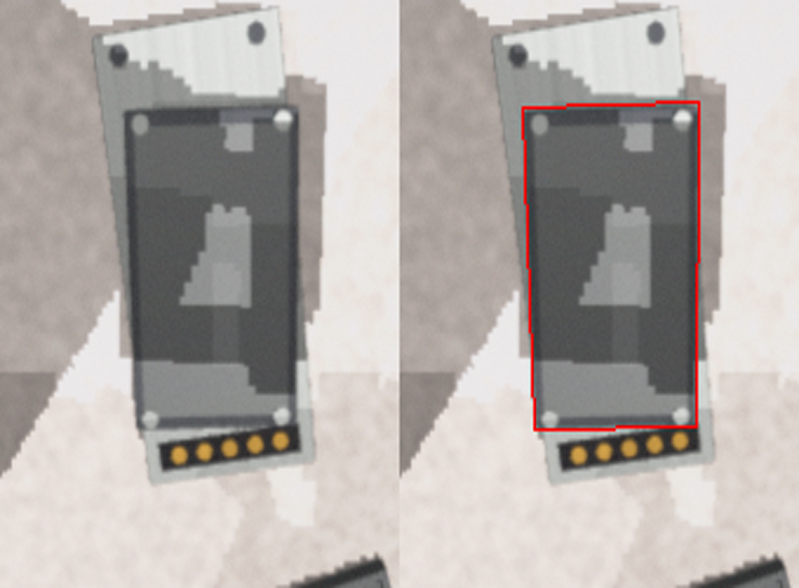

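Run:
```python
from h import *
im,cal=load("wrist15")
p=pix2plane(cal,[(200+x/2.35-.3,80+y/2.8-.3) for x,y in[(125,110),(297,106),(295,427),(138,430)]],.05)
c,y,r=rigid(p,.084,.052);print(c,y,r.round(4))
```

```text
[ 0.60078561 -0.22566779] 0.02481795499015958 [[-0.0002 -0.0007]
 [-0.0004  0.0009]
 [ 0.0001  0.0008]
 [ 0.0005 -0.0009]]
```

>>> servo_tool:
  targets:
    - [[0.4, 0, 2.65], [0, -0.025, 0], 1]
    - [[0.4, 5, 2.65], [0, -0.025, 0], 1]
    - [[0.4, 9, 2.65], [0, -0.025, 0], 1]
    - [[0.4, 10.3, 2.65], [0, -0.025, 0], 1]
    - [[0.4, 10.3, 2.65], [0, -0.025, 0], 1]
    - [[0.4, 10.3, 2.65], [0, -0.025, 0], 1]
    - [[0.4, 10.3, 2.65], [0, -0.025, 0], 1]

```text
t: 17.95
tcp_pos: [0.6018, -0.2265, 0.1046]
ee_rot: [-0.506, 0.492, -0.495, 0.506]
ft_force: [0.1, 0.6, -0.3]
grip_width: 0.088
```

```bash
python3 snap.py 16 wrist
```

```text
17.95 [-0.544  0.726  1.279 -0.     1.132  1.002] [ 0.6018 -0.2265  0.1046] zaxis [0.9997 0.0248 0.0034] w 0.08797900391720545
```

View pics/wrist16.png

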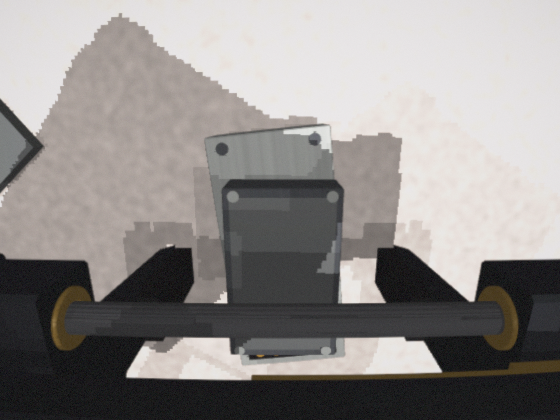

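>>> servo_tool:
  targets:
    - [[-0.05, 0.25, 0], [0, 0, 0], 0.3]
    - [[-0.05, 0.25, 0], [0, 0, 0], 0.25]
    - [[-0.05, 0.25, 0], [0, 0, 0], 0.2]
    - [[-0.05, 0.25, 0], [0, 0, 0], -0.2]
    - [[-0.05, 0.25, 0], [0, 0, 0], -1]
    - [[-0.05, 0.25, 0], [0, 0, 0], -1]
    - [[-0.05, 0.25, 0], [0, 0, 0], -1]
    - [[-0.05, 0.25, 0], [0, 0, 0], -1]
    - [[-0.05, 0.25, 0], [0, 0, 0], -1]
    - [[-0.05, 0.25, 0], [0, 0, 0], -1]
  squeeze: 30

```text
t: 19.0
tcp_pos: [0.6011, -0.2256, 0.0997]
ee_rot: [0.506, -0.494, 0.494, -0.506]
ft_force: [-0.5, -0.8, 0.2]
grip_width: 0.0515
```

>>> servo_tool:
  targets:
    - [[0, -1, 0], [0, 0, 0], -1]
    - [[0, -3, 0], [0, 0, 0], -1]
    - [[0, -7, 0], [0, 0, 0], -1]
    - [[0, -12, 0], [0, 0, 0], -1]
    - [[0, -12, 0], [0, 0, 0], -1]
    - [[0, -12, 0], [0, 0, 0], -1]

```text
t: 19.6
tcp_pos: [0.601, -0.2255, 0.2209]
ee_rot: [-0.506, 0.493, -0.494, 0.506]
ft_force: [-0.1, -0.4, -2.2]
grip_width: 0.0521
```

```bash
python3 snap.py 17 wrist
```

```text
19.6 [-0.543  0.603  1.152  0.     1.385  1.003] [ 0.601  -0.2255  0.2209] zaxis [0.9997 0.0249 0.0017] w 0.05209155227509393
```

View pics/wrist17.png

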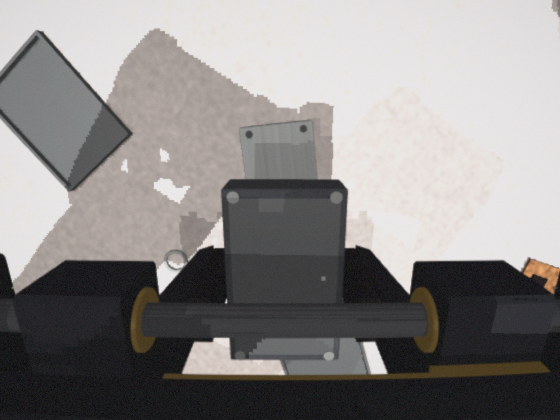

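>>> servo_tool:
  targets:
    - [[-12.8, 0, -1.9], [0, -0.685, 0], -1]
    - [[-12.8, 0, -1.9], [0, -0.685, 0], -1]
    - [[-12.8, 0, -1.9], [0, -0.685, 0], -1]
    - [[-12.8, 0, -1.9], [0, -0.685, 0], -1]
    - [[-12.8, 0, -1.9], [0, -0.685, 0], -1]
    - [[-12.8, 0, -1.9], [0, -0.685, 0], -1]
    - [[-12.8, 0, -1.9], [0, -0.685, 0], -1]
    - [[-12.8, 0, -1.9], [0, -0.685, 0], -1]

```text
t: 20.45
tcp_pos: [0.5787, -0.0983, 0.219]
ee_rot: [0.642, -0.296, 0.295, -0.642]
ft_force: [-0.2, 0.8, -1.7]
grip_width: 0.0516
```

```bash
python3 snap.py 18 wrist
python3 - <<'E'
from h import *
im,cal=load("wrist18")
r=fit(im,cal,'box',(.670,-.02),.71,.114,.082,0,.009);print(np.round(r,4))
draw(im,cal,'box',*r[:3],.114,.082,0,.009)
cv2.imwrite("pics/z18.png",im)
E
```

```text
20.45 [-0.37   0.515  1.325  0.     1.303  0.493] [ 0.5787 -0.0983  0.219 ] zaxis [ 7.599e-01  6.500e-01 -6.000e-04] w 0.051627485717011555
[ 6.69800e-01 -1.94000e-02  7.08200e-01 -3.64755e+01]
```

View pics/z18.png

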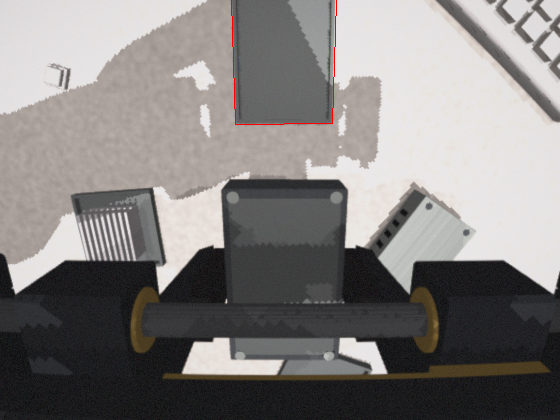

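>>> servo_tool:
  targets:
    - [[0, 0, 5], [0, 0, 0], -1]
    - [[0, 0, 10], [0, 0, 0], -1]
    - [[0, 2, 12], [0, 0, 0], -1]
    - [[0, 6, 12], [0, 0, 0], -1]
    - [[0, 10, 12], [0, 0, 0], -1]
    - [[0, 13, 12], [0, 0, 0], -1]
    - [[0, 13.5, 12], [0, 0, 0], -1]
    - [[0, 13.5, 12], [0, 0, 0], -1]
    - [[0, 13.5, 12], [0, 0, 0], -1]
    - [[0, 13.5, 12], [0, 0, 0], -1]

```text
t: 21.5
tcp_pos: [0.6706, -0.0201, 0.0868]
ee_rot: [-0.642, 0.294, -0.296, 0.643]
ft_force: [-0.1, -0.5, -1.4]
grip_width: 0.0518
```

```bash
python3 snap.py 19 wrist
```

```text
21.5 [-0.206  0.788  1.199  0.     1.151  0.655] [ 0.6706 -0.0201  0.0868] zaxis [0.7587 0.6515 0.0021] w 0.05177107312704295
```

View pics/wrist19.png

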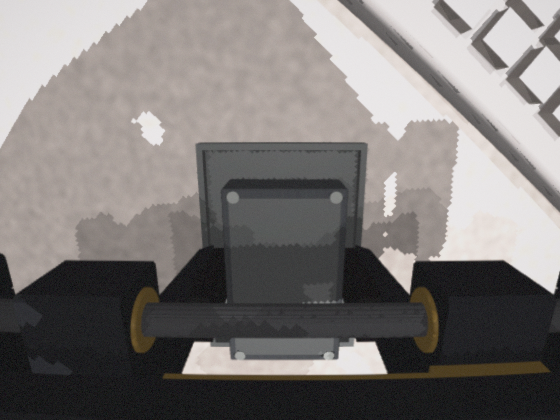

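>>> servo_tool:
  targets:
    - [[0, 0.4, 0], [0, 0, 0], -1]
    - [[0, 0.7, 0], [0, 0, 0], -1]
    - [[0, 0.9, 0], [0, 0, 0], -1]
    - [[0, 1.0, 0], [0, 0, 0], -1]
    - [[0, 1.0, 0], [0, 0, 0], -1]

```text
t: 22.05
tcp_pos: [0.6699, -0.0199, 0.0748]
ee_rot: [-0.643, 0.295, -0.295, 0.643]
ft_force: [-1.0, -0.2, 0.3]
grip_width: 0.0518
```

>>> servo_tool:
  targets:
    - [[0, 0.07, 0], [0, 0, 0], -1]
    - [[0, 0.07, 0], [0, 0, 0], -1]
    - [[0, 0.07, 0], [0, 0, 0], -1]

```text
t: 22.35
tcp_pos: [0.6699, -0.0199, 0.0748]
ee_rot: [-0.643, 0.295, -0.295, 0.643]
ft_force: [-2.9, 1.5, 5.0]
grip_width: 0.0517
```

>>> servo_tool:
  targets:
    - [[0, 0, 0], [0, 0, 0], 0.6]
    - [[0, 0, 0], [0, 0, 0], 0.6]
    - [[0, 0, 0], [0, 0, 0], 0.6]
    - [[0, 0, 0], [0, 0, 0], 0.6]
    - [[0, -2, 0], [0, 0, 0], 1]
    - [[0, -6, 0], [0, 0, 0], 1]
    - [[0, -10, -4], [0, 0, 0], 1]
    - [[0, -13, -9], [0, 0, 0], 1]
    - [[0, -13, -9], [0, 0, 0], 1]
    - [[0, -13, -9], [0, 0, 0], 1]

```text
t: 23.35
tcp_pos: [0.6013, -0.0795, 0.2053]
ee_rot: [-0.642, 0.295, -0.297, 0.642]
ft_force: [1.1, 0.2, -0.1]
grip_width: 0.088
```

```bash
python3 snap.py 20 wrist
python3 - <<'E'
from h import *
im,cal=load("wrist20")
r=fit(im,cal,'box',(.670,-.02),.71,.114,.082,0,.009);print(np.round(r,4))
draw(im,cal,'box',*r[:3],.114,.082,0,.009)
for z0 in(.025,.003):
    r=fit(im,cal,'box',(.670,-.02),.71,.084,.052,z0,.025,sgn=0,d=1);print(np.round(r,4))
draw(im,cal,'box',*r[:3],.084,.052,0.003,.025)
cv2.imwrite("pics/z20.png",im)
E
```

```text
23.35 [-0.327  0.559  1.286  0.     1.294  0.537] [ 0.6013 -0.0795  0.2053] zaxis [0.7598 0.6501 0.0012] w 0.08795433896945351
[ 6.70100e-01 -1.93000e-02  7.07900e-01 -5.51276e+01]
[ 6.76300e-01 -1.45000e-02  7.08100e-01 -1.91395e+01]
[ 6.76300e-01 -1.45000e-02  7.08100e-01 -1.91395e+01]
```

View pics/z20.png

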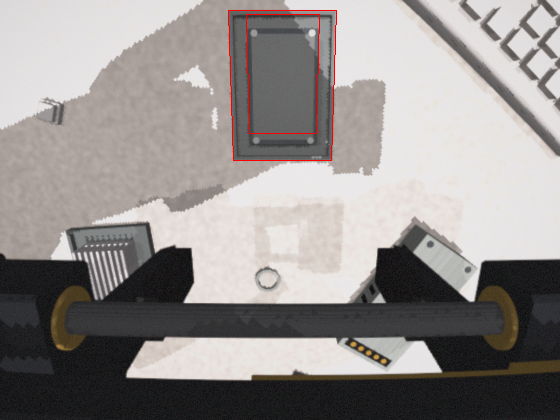

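Run:
```python
from h import *
im,cal=load("wrist20")
p=pix2plane(cal,[(254,33),(312,33),(310.5,140),(256,141)],.025);print(p.round(4))
L=np.linalg.norm(p[0]-p[3]);W=np.linalg.norm(p[0]-p[1])
c,y,r=rigid(p,L,W);print(c,y,L,W,r.round(4))
d=c-[.670,-.0193];z=np.array([.7598,.65]);print(d@z,d@[.65,-.76])
```

```text
[[ 0.6852  0.0201  0.025 ]
 [ 0.7124 -0.0117  0.025 ]
 [ 0.6544 -0.0617  0.025 ]
 [ 0.6264 -0.0302  0.025 ]]
[ 0.66959477 -0.0208487 ] 0.7115555969208479 0.07730593017590834 0.041850375180724944 [[-0.     -0.0001]
 [-0.0001 -0.0002]
 [ 0.0004  0.0003]
 [-0.0002  0.0001]]
-0.0013145475012212911 0.0009136107544119361
```

>>> servo_tool:
  targets:
    - [[8.2, 0, -12.4], [0, 0.6, 0], 1]
    - [[8.2, 0, -12.4], [0, 0.6, 0], 1]
    - [[8.2, 0, -12.4], [0, 0.6, 0], 1]
    - [[8.2, 0, -12.4], [0, 0.6, 0], 1]
    - [[8.2, 0, -12.4], [0, 0.6, 0], 1]
    - [[8.2, 0, -12.4], [0, 0.6, 0], 1]
    - [[8.2, 0, -12.4], [0, 0.6, 0], 1]
    - [[8.2, 0, -12.4], [0, 0.6, 0], 1]

```text
t: 24.2
tcp_pos: [0.5615, -0.2205, 0.2037]
ee_rot: [-0.528, 0.471, -0.471, 0.528]
ft_force: [-0.6, -0.2, -0.2]
grip_width: 0.0884
```

```bash
python3 snap.py 21 wrist
python3 - <<'E'
from h import *
im,cal=load("wrist21")
d2=im.copy()
for z0 in (.028,0):
    r=fit(im,cal,'box',(.603,-.225),0.12,.13,.06,z0,.028,d=1,sgn=0);print('psu',np.round(r,4));draw(d2,cal,'box',*r[:3],.13,.06,z0,.028,col=(0,0,255*(z0>0)))
cv2.imwrite("pics/z21.png",cv2.resize(np.hstack([im[80:290,200:370],d2[80:290,200:370]]),None,fx=2.35,fy=2.8,interpolation=cv2.INTER_CUBIC))
E
```

```text
24.2 [-0.57   0.556  1.297  0.     1.289  0.887] [ 0.5615 -0.2205  0.2037] zaxis [ 9.936e-01  1.131e-01 -3.000e-04] w 0.08841050813988123
psu [  0.6015  -0.2248   0.1255 -21.6288]
psu [  0.6015  -0.2248   0.1255 -21.6288]
```

View pics/z21.png

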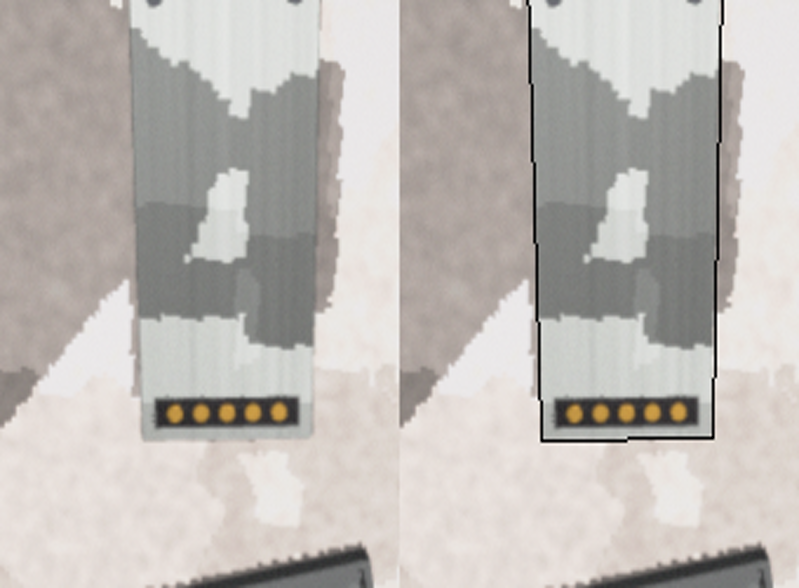

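Run:
```python
from h import *
im,cal=load("wrist21")
d2=im.copy();draw(d2,cal,'box',.6015,-.2248,.1255,.13,.06,.028,.028)
cv2.imwrite("pics/z21b.png",cv2.resize(np.hstack([im[40:120,215:365],d2[40:120,215:365]]),None,fx=2.6,fy=4,interpolation=cv2.INTER_CUBIC))
cv2.imwrite("pics/z21c.png",cv2.resize(np.hstack([im[200:250,215:365],d2[200:250,215:365]]),None,fx=2.6,fy=4,interpolation=cv2.INTER_CUBIC))
```

```text
(no output)
```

View pics/z21b.png

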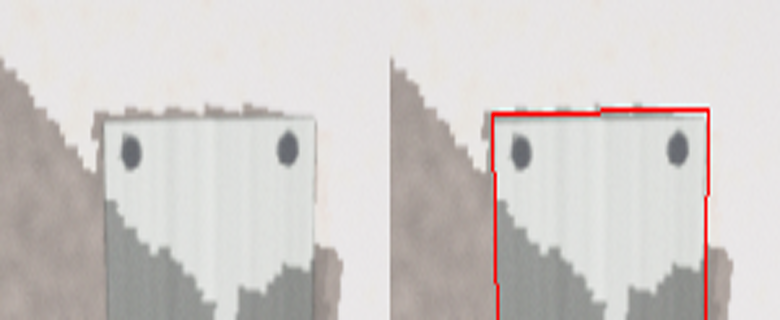

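View pics/z21c.png

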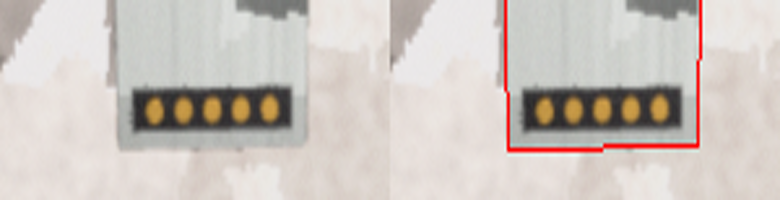

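Run:
```python
from h import *
im,cal=load("wrist21")
p=pix2plane(cal,[(254.7,70),(335.5,69),(333.2,236.6),(260.1,237.2)],.028)
c,y,r=rigid(p,.13,.06);print(c,y,r.round(4))
t=np.array([.5615,-.2205]);z=np.array([.9936,.1131]);x=np.array([z[1],-z[0]]);print((c-t)@x,(c-t)@z)
```

```text
[ 0.60047451 -0.22494006] 0.13052285613707634 [[-0.0004 -0.0007]
 [-0.0008  0.0007]
 [ 0.0004 -0.    ]
 [ 0.0009  0.    ]]
0.00881965667693693 0.03822290435758525
```

>>> servo_tool:
  targets:
    - [[0.9, 0, 3.85], [0, -0.014, 0], 1]
    - [[0.9, 5, 3.85], [0, -0.014, 0], 1]
    - [[0.9, 9, 3.85], [0, -0.014, 0], 1]
    - [[0.9, 12.5, 3.85], [0, -0.014, 0], 1]
    - [[0.9, 12.8, 3.85], [0, -0.014, 0], 1]
    - [[0.9, 12.8, 3.85], [0, -0.014, 0], 1]
    - [[0.9, 12.8, 3.85], [0, -0.014, 0], 1]
    - [[0.9, 12.8, 3.85], [0, -0.014, 0], 1]

```text
t: 25.05
tcp_pos: [0.601, -0.2266, 0.0782]
ee_rot: [-0.53, 0.467, -0.469, 0.53]
ft_force: [0.5, 0.3, 0.2]
grip_width: 0.0881
```

```bash
python3 snap.py 22 wrist
```

```text
25.05 [-0.545  0.759  1.301  0.     1.078  0.902] [ 0.601  -0.2266  0.0782] zaxis [0.9923 0.1238 0.0028] w 0.08811128370624854
```

View pics/wrist22.png

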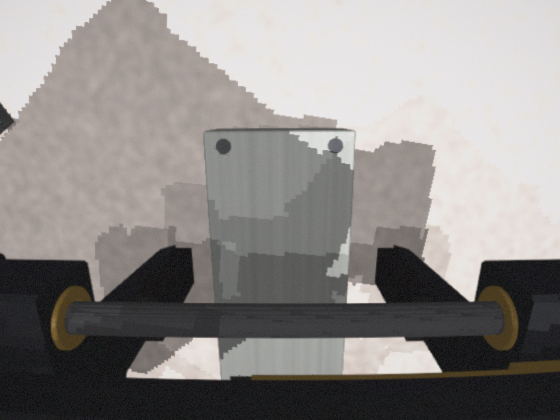

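>>> servo_tool:
  targets:
    - [[-0.1, 0.4, 0], [0, 0, 0], 0.5]
    - [[-0.1, 0.4, 0], [0, 0, 0], 0.45]
    - [[-0.1, 0.4, 0], [0, 0, 0], 0.4]
    - [[-0.1, 0.4, 0], [0, 0, 0], 0]
    - [[-0.1, 0.4, 0], [0, 0, 0], -1]
    - [[-0.1, 0.4, 0], [0, 0, 0], -1]
    - [[-0.1, 0.4, 0], [0, 0, 0], -1]
    - [[-0.1, 0.4, 0], [0, 0, 0], -1]
    - [[-0.1, 0.4, 0], [0, 0, 0], -1]
    - [[-0.1, 0.4, 0], [0, 0, 0], -1]
  squeeze: 45

```text
t: 26.1
tcp_pos: [0.6002, -0.2253, 0.0721]
ee_rot: [-0.53, 0.468, -0.468, 0.53]
ft_force: [0.2, 1.1, 0.6]
grip_width: 0.0592
```

>>> servo_tool:
  targets:
    - [[0, -1, 0], [0, 0, 0], -1]
    - [[0, -3, 0], [0, 0, 0], -1]
    - [[0, -7, 0], [0, 0, 0], -1]
    - [[0, -12, 0], [0, 0, 0], -1]
    - [[0, -15, 0], [0, 0, 0], -1]
    - [[0, -15, 0], [0, 0, 0], -1]
    - [[0, -15, 0], [0, 0, 0], -1]

```text
t: 26.8
tcp_pos: [0.5997, -0.225, 0.2209]
ee_rot: [0.53, -0.469, 0.468, -0.53]
ft_force: [0.4, 0.5, -4.9]
grip_width: 0.0596
```

```bash
python3 snap.py 23 wrist
```

```text
26.8 [-0.543  0.602  1.154 -0.     1.387  0.904] [ 0.5997 -0.225   0.2209] zaxis [ 0.9923  0.1235 -0.0013] w 0.05958426640134724
```

View pics/wrist23.png

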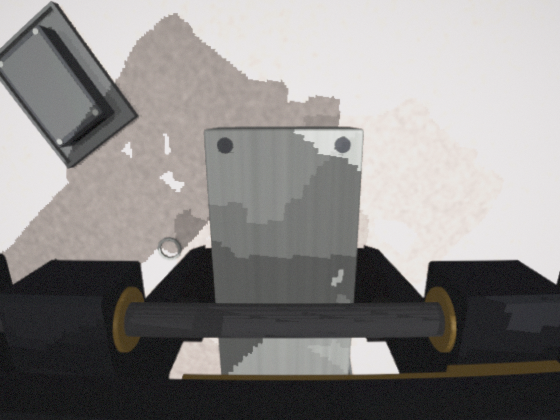

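>>> servo_tool:
  targets:
    - [[5.6, 0, -34.8], [0, -0.192, 0], -1]
    - [[5.6, 0, -34.8], [0, -0.192, 0], -1]
    - [[5.6, 0, -34.8], [0, -0.192, 0], -1]
    - [[5.6, 0, -34.8], [0, -0.192, 0], -1]
    - [[5.6, 0, -34.8], [0, -0.192, 0], -1]
    - [[5.6, 0, -34.8], [0, -0.192, 0], -1]
    - [[5.6, 0, -34.8], [0, -0.192, 0], -1]
    - [[5.6, 0, -34.8], [0, -0.192, 0], -1]
    - [[5.6, 0, -34.8], [0, -0.192, 0], -1]
    - [[5.6, 0, -34.8], [0, -0.192, 0], -1]

```text
t: 27.85
tcp_pos: [0.2623, -0.3234, 0.2212]
ee_rot: [-0.572, 0.416, -0.414, 0.573]
ft_force: [0.2, 0.0, -4.1]
grip_width: 0.0595
```

```bash
python3 snap.py 24 wrist
python3 - <<'E'
from h import *
im,cal=load("wrist24")
r=fit(im,cal,'box',(.4045,-.277),.316,.16,.09,0,.009);print(np.round(r,4))
draw(im,cal,'box',*r[:3],.16,.09,0,.009)
cv2.imwrite("pics/z24.png",im)
E
```

```text
27.85 [-1.176  0.241  1.777  0.     1.126  0.079] [ 0.2623 -0.3234  0.2212] zaxis [9.504e-01 3.111e-01 2.000e-04] w 0.05950542896898238
[  0.4037  -0.2777   0.317  -25.7069]
```

View pics/z24.png

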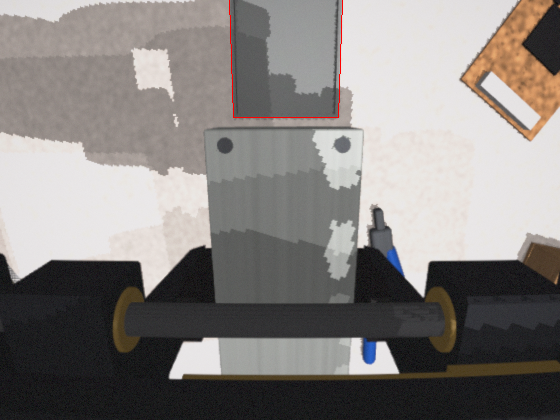

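>>> servo_tool:
  targets:
    - [[0, 0, 5], [0, 0, 0], -1]
    - [[0, 0, 10], [0, 0, 0], -1]
    - [[0, 0, 14.8], [0, 0, 0], -1]
    - [[0, 4, 14.8], [0, 0, 0], -1]
    - [[0, 8, 14.8], [0, 0, 0], -1]
    - [[0, 12, 14.8], [0, 0, 0], -1]
    - [[0, 13.5, 14.8], [0, 0, 0], -1]
    - [[0, 13.5, 14.8], [0, 0, 0], -1]
    - [[0, 13.5, 14.8], [0, 0, 0], -1]
    - [[0, 13.5, 14.8], [0, 0, 0], -1]

```text
t: 28.9
tcp_pos: [0.4032, -0.2779, 0.088]
ee_rot: [0.573, -0.414, 0.416, -0.572]
ft_force: [-0.3, -0.3, -3.6]
grip_width: 0.0596
```

```bash
python3 snap.py 25 wrist
```

```text
28.9 [-0.846  0.557  1.749  0.     0.833  0.408] [ 0.4032 -0.2779  0.088 ] zaxis [9.503e-01 3.115e-01 9.000e-04] w 0.05963558786411277
```

View pics/wrist25.png

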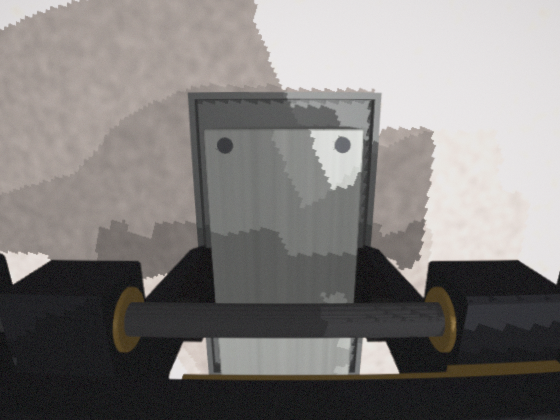

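Well centred. Target TCP z ≈ 0.0751.

>>> servo_tool:
  targets:
    - [[0, 0.4, 0], [0, 0, 0], -1]
    - [[0, 0.8, 0], [0, 0, 0], -1]
    - [[0, 1.0, 0], [0, 0, 0], -1]
    - [[0, 1.1, 0], [0, 0, 0], -1]
    - [[0, 1.15, 0], [0, 0, 0], -1]
    - [[0, 1.15, 0], [0, 0, 0], -1]

```text
t: 29.55
tcp_pos: [0.4024, -0.2779, 0.0755]
ee_rot: [-0.572, 0.415, -0.415, 0.572]
ft_force: [-0.1, 0.4, -4.4]
grip_width: 0.0596
```

>>> servo_tool:
  targets:
    - [[0, 0.05, 0.1], [0, 0, 0], -1]
    - [[0, 0.1, 0.1], [0, 0, 0], -1]
    - [[0, 0.1, 0.1], [0, 0, 0], -1]

```text
t: 29.85
tcp_pos: [0.4035, -0.2776, 0.075]
ee_rot: [0.572, -0.415, 0.415, -0.572]
ft_force: [-0.8, 1.7, 3.8]
grip_width: 0.0596
```

Contact. Release; lift straight up then back.

>>> servo_tool:
  targets:
    - [[0, 0, 0], [0, 0, 0], 0.8]
    - [[0, 0, 0], [0, 0, 0], 0.8]
    - [[0, 0, 0], [0, 0, 0], 0.8]
    - [[0, 0, 0], [0, 0, 0], 0.8]
    - [[0, -2, 0], [0, 0, 0], 1]
    - [[0, -6, 0], [0, 0, 0], 1]
    - [[0, -10, -3], [0, 0, 0], 1]
    - [[0, -15, -8], [0, 0, 0], 1]
    - [[0, -18, -10], [0, 0, 0], 1]
    - [[0, -18, -10], [0, 0, 0], 1]

```text
t: 30.85
tcp_pos: [0.3068, -0.31, 0.2584]
ee_rot: [0.573, -0.414, 0.418, -0.571]
ft_force: [1.1, -0.7, -0.8]
grip_width: 0.0882
```

>>> servo_tool:
  targets:
    - [[0, 0, 0], [0, 0, 0], 1]
    - [[0, 0, 0], [0, 0, 0], 1]

```text
t: 31.05
tcp_pos: [0.3085, -0.3082, 0.2535]
ee_rot: [-0.572, 0.416, -0.415, 0.573]
ft_force: [0.5, -0.4, -0.8]
grip_width: 0.0883
```

```bash
python3 snap.py 26 wrist side top
python3 - <<'E'
from h import *
im,cal=load("wrist26")
r=fit(im,cal,'box',(.4045,-.277),.316,.16,.09,0,.009);print(np.round(r,4))
draw(im,cal,'box',*r[:3],.16,.09,0,.009)
r=fit(im,cal,'box',(.4045,-.277),.316,.13,.06,.031,.031,sgn=0,d=1);print(np.round(r,4))
draw(im,cal,'box',*r[:3],.13,.06,.031,.031)
cv2.imwrite("pics/z26.png",im)
E
```

```text
31.05 [-1.058  0.232  1.676  0.     1.235  0.197] [ 0.3085 -0.3082  0.2535] zaxis [ 9.505e-01  3.107e-01 -2.000e-04] w 0.0882616115348133
[  0.4039  -0.2779   0.3148 -41.6271]
[  0.4023  -0.2778   0.3215 -34.9238]
```

View pics/z26.png

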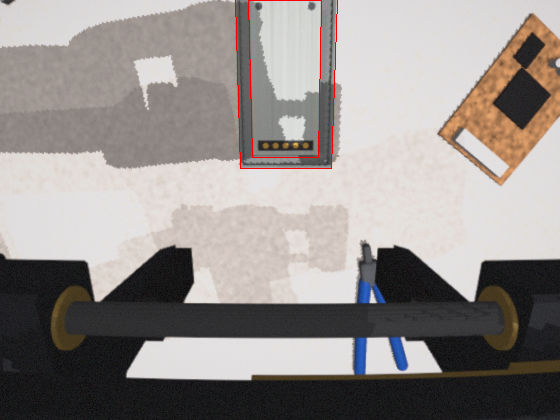

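View pics/side26.png

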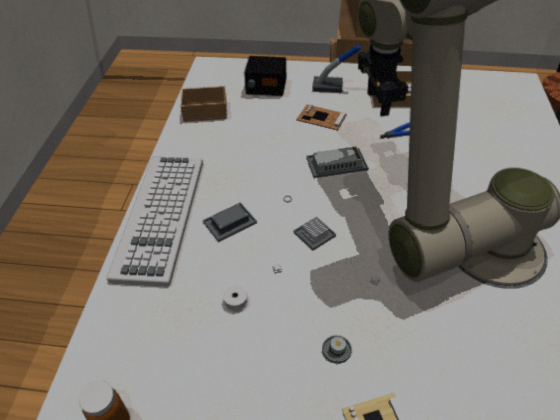

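View pics/top26.png

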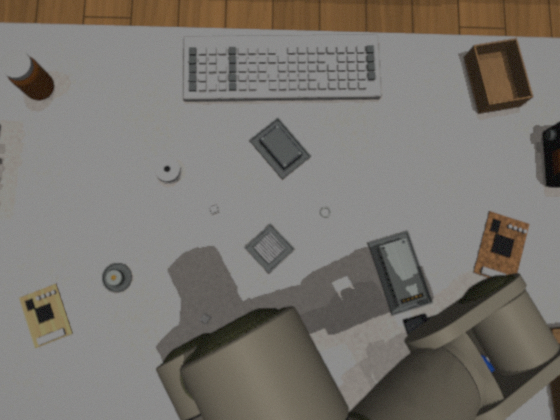

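Run:
```python
from plant import ctrl
print(ctrl.sign_off())
```

```text
the job is handed in; nothing more can be done
None
```

I took the stack apart from the top and set each piece down until the wrist felt the tray floor (about 4–10 N) before letting go. The motor is in the round dish, the heat sink in the square tray, the drive in the shorter oblong tray and the power unit in the longer one.

**Checks after each placing:** In the wrist pictures, the motor and heat sink were about 1 mm off the middle. The drive and power unit were about 1.5 mm off. Yaw was within about 0.01 rad of the tray sides, and all four were upright.

**Final pictures:** The top and side views show all four pieces in place. The solder reel is at the same pixel position as at the start, (168, 172) in the top view. The gripper was clear of everything, and the clock was at 31 s when I handed in.

**Disagreements:**
- The fixed cameras placed the trays up to about 2 mm from where the wrist camera did, so I used the wrist readings.
- The automatic outline fits failed on the heat sink in the stack and on the drive in its tray, because of low contrast. For the heat sink I used hand-picked corners, and for the drive the positions of its four corner spots; both matched to within about 0.5 mm.

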